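# Uncover the pickling jar and open its double lid

### The arm

A 6-joint arm with a two-finger parallel gripper is mounted at the origin on the work surface. World frame = base frame: x ahead of the robot, y to its left, z up, the work surface at z = 0. Lengths are in m, angles in degrees, forces in N, time in s.
With the tool pointing down it reaches from about 0.4 to 0.825 m from the base axis. Payload 7 kg.
Tool frame: the origin (TCP) lies midway between the tips of the shut fingers; the grasp point (between the pads) lies ctrl.tcp_to_grasp behind it (ctrl.tcp_to_grasp is the distance from the TCP to the grasp point, in m); y points along the fingers, z is the direction in which the jaws open and shut, and the axes are right-handed (so a half turn about y gives the same grasp; the last joint's range is limited). The gripper opens to 88 mm and grips with 3 to 60 N. Pads are 19 mm wide; open, the fingers measure 130 mm over their backs; the gripper's body (78 mm by 193 mm) begins 47 mm behind the grasp point.
Start: joints at [-46.748, 20.546, 0.682, 0, -70.136, -16.507], TCP at [0.304, -0.603, 0.227] pointing down, gripper open.
Joint ranges: [-176.03, 176.03], [-82.01, 121.73], [-58.28, 71.71], [-173.87, 95.51], [-174.79, -0.11], [-173.66, 173.66]. Speed limits (degrees/s): [136.94, 136.94, 172.46, 180, 180, 180].

### API

Orientations are given as [roll, pitch, yaw] about the fixed x, y, z axes, in that order (R = Rz(yaw) Ry(pitch) Rx(roll)).
In Python, from plant import ctrl, snapshot, silhouettes gives the robot as it stands.
- The arm moves only by the shell command python3 -m pendant 'ROWS'. ROWS is JSON, a list that holds one entry, the list of rows, each a list of 7 numbers: the shift along the tool's x, y, z in cm, then the turn, a rotation vector about the tool's x, y, z in degrees, then the opening, from 0 (shut) to 1 (fully open). In form: [[[x, y, z, rx, ry, rz, hand], ...]]. A call has 1 to 12 rows; each row shifts and turns the commanded pose from where the row before left it, along the tool's axes as they then stand; what a row does not reach is not made up. A row lasts 1/12 s, in which the tool goes at most 41.7 mm and 7.16 degrees, less where a joint would pass 70% of its speed; a pose out of reach is approached as far as the arm can. A call with a gripper value outside its range is refused whole. The fingers move at their own pace and stop on an object; the grip force is fixed at half the most. Time passes only in rows, so rows that do not move let the fingers close. It gives the time, the measured TCP pose, the force and the opening at its end, in the units of the state.
- ctrl.get_obs(): the state, without advancing time (a new reading comes with each control period).
- snapshot(name): name is "scene" or "top" or "wrist"; returns a dict with "image" (400x640x3 uint8, red, green, blue), "camera_matrix" (3x3 intrinsics, pixels), "eye" and "orientation" of the camera in the world; the wrist camera has in their place "mount" (4x4, takes a point from camera to tool coordinates, whose origin is the TCP and whose axes are the tool frame's). Camera axes: x right, y down, z forward; pixel columns grow to the right and rows downward; lengths in m; the calibration is good to about 2 mm. A picture is of the moment at which its call begins: read the wrist's pose just before it. There is no depth.
- ctrl.close_job(): hands the job in, once; it reports no verdict.
Trained networks look in a picture, given as the dict that the camera call returned (one of the last four; its "shot" number tells which), for a name from the list of things; names that differ only in an ending like _2 or _b are one class to them, and where a whole thing is asked for, a point or a joint stands for the part that bears it (a point fixed in the world has none). Each returns a list of dicts, best first, with "confidence" (0 to 1); they miss things now and then, are a little off and sometimes report something else, mostly with a low value. They report only what shows in the picture. A call takes as long as a camera call. They do not tell look-alikes from the thing itself.
- silhouettes(picture, thing): "mask" (400x640 bool, what is visible of it) and "bbox" ([left, top, width, height] in pixels, round what is visible of it).
The state is a dict: "clock": time; "joint_pos": joint angles; "qvel": joint speeds; "tau": joint torques, N m; "tool_pos": TCP position; "orientation": TCP orientation; "force": force on the tool from outside, world axes, zero at the start; "moment": the same for the moment, N m; "opening": finger opening in m.
Only numpy, scipy, OpenCV 4.12 (cv2) and the standard library are available. Lean on these libraries where they do the work, as an engineer would, in place of code of your own. Each camera call takes 0.05 s, during which the arm holds its last target.

### The job

Take the square wooden board off the pickling jar by its bar handle and lean it at a slant against the front rail of the bamboo dish rack, lower edge on the counter, bar handle on the side away from the rack. Then lift the nested pair of lids out of the tray together by the inner lid's stem, lower them onto the jar until the inner lid sits on its ledge and the outer lid on the rim, let go of the stem, and lift the outer lid alone straight up by its collar, leaving the inner lid seated. Finish while still holding the outer lid level above the jar, clear of the stem; do not shift the jar, kettle, teapot or cups, and never part the two lids before the inner one is seated.

Things in the scene. Friction and masses are not known exactly. Their poses are not given: they have to be found in the camera images.
- jar: Round straight-sided reddish stoneware jar, open at the top, standing loose on the counter, about 1.5 kg. 116 mm outside diameter, 92 mm high. Mouth 106 mm wide; 10 mm below the rim an inner ledge (82 mm above the counter) narrows it to 88 mm. Origin: centre of the underside, z up. At the start the wooden board lies flat on its rim.
- board: Square brown wooden board, 150 x 150 x 10 mm, about 0.25 kg, with one straight bar handle on its upper face: 70 mm long along the board's x, 16 mm wide along its y, rising 30 mm above the upper face (to 40 mm above the origin). Origin: centre of the plain underside; z points out through the handle.
- rack: Bamboo dish rack, fixed, 320 mm wide (along its y). Its front faces its own -x: a straight front rail, 22 mm high, along the whole width, with its top edge 75 mm above the counter. Origin on the counter below the middle of the rail's front face; +x points into the rack (it stands to the robot's left, its front towards the jar). Saucers and a cup stand inside from 60 mm behind the front face on.
- rail_edge (a point): Middle of the top front edge of the rack's front rail, 75 mm above the counter.
- table: The counter of pale green tiles; its top is at height 0.
- tray: Shallow blue plastic tray, 200 x 200 x 18 mm, walls and floor 4 mm, standing loose; the nested lids lie in it. Origin: centre of the underside.
- inner_lid: White ceramic inner lid, about 0.2 kg: round disc 100 mm diameter, 8 mm thick (lower edge bevelled), a hub 30 mm wide on top tapering from 13 to 20 mm height into a round upright stem of 18 mm diameter that ends 70 mm above the origin. Origin: centre of the disc's underside, z along the stem. Seated on the jar's ledge its origin is 82 mm above the jar's.
- stem_top (a point): Centre of the top end of the inner lid's stem.
- outer_lid: Reddish stoneware lid, 0.2 kg: round plate 124 mm wide, 8 thick, with a 34 mm central hole ringed by an upright collar (46 mm outside diameter, 28 high). Nested, it lies loose on the inner disc (origin 8 mm above the inner lid's); the stem passes up through it, 26 mm past the collar, so lifting the stem lifts both. On the jar it rests on the rim. Origin: centre of the plate's underside.
- collar_top (a point): Centre of the collar's top end, 36 mm above the outer lid's origin.
- kettle: Stainless steel kettle, 160 mm diameter, 190 mm high with its handle; leave alone. Origin: centre of the underside.
- teapot: White porcelain teapot, 112 mm diameter, 106 mm high; leave alone. Origin: centre of the underside.
- cup1: Small white tea cup, 66 mm diameter, 50 mm high; leave alone. Origin: centre of the underside.
- cup2: Second such tea cup; leave alone.
Not all that is in view belongs to the job. Leave any blue look-alike of the jar alone.

How it is judged (in metres and radians):
On the way, in this order (a step that is already met when the one before it is completed fails the run):
1. the board leans against the rack, let go (angle between board's own z axis and vertical between 0.4 and 1.2 rad and contact force between board and rack above 0.1 N and contact force between board and table above 0.1 N and contact force between board and the fingers below 0.05 N), for 0.3 s.
2. both nested lids are seated on the jar and the stem is let go (z of inner_lid in the frame of jar between 0.079 and 0.085 m and horizontal distance between inner_lid and jar below 0.006 m and angle between each of inner_lid, outer_lid's own z axis and vertical below 0.05 rad and z of outer_lid in the frame of jar between 0.089 and 0.095 m and contact force between the fingers and inner_lid below 0.05 N), for 0.2 s.
At the end, for the whole second after the job is handed in: Fingers hold the outer lid (>1 N), tilt <0.2 rad, within 50 mm of the jar axis, >72 mm above the inner lid's origin; inner lid untouched, 79-85 mm above the jar's origin, within 6 mm of its axis, tilt <0.05; board at rest, 0.4-1.2 rad from flat, touching rack and counter; jar upright (all of step 1 and z of inner_lid in the frame of jar between 0.079 and 0.085 m and horizontal distance between inner_lid and jar below 0.006 m and angle between each of inner_lid, jar's own z axis and vertical below 0.05 rad and z of outer_lid in the frame of inner_lid above 0.072 m and horizontal distance between outer_lid and jar below 0.05 m and angle between outer_lid's own z axis and vertical below 0.2 rad and contact force between the fingers and outer_lid above 1 N and contact force between each of outer_lid, the fingers and inner_lid below 0.05 N and linear speed of each of outer_lid, board below 0.03 m/s); the arm keeps its last pose, push and grip.
It fails at once if the lids parted by more than 15 mm while the inner lid is not seated in the jar ((z of outer_lid in the frame of inner_lid above 0.023 m or horizontal distance between outer_lid and inner_lid above 0.05 m) and not (z of inner_lid in the frame of jar between 0.079 and 0.085 m and horizontal distance between inner_lid and jar below 0.006 m and angle between inner_lid's own z axis and vertical below 0.05 rad)).
It fails at once if the jar shifted by more than 30 mm (distance of jar from where it was at the start of the episode above 0.03 m).
It fails at once if the kettle, the teapot or a cup disturbed (moved over 20 mm) (distance of any of kettle, teapot, cup1, cup2 from where it was at the start of the episode above 0.02 m).
It also fails if it takes over 62 s, if anything falls off the work surface, if the arm or the gripper's body presses on something with over 40 N, if the wrist force passes 120 N, or if a joint passes its speed limit or range.

## Working session

There is one attempt and no reset: what is moved stays moved. The work goes in short steps, Python scripts to look and compute and a shell command to move; the robot and the scene stay as the last step left them, time stands still between calls to the robot, and variables do not carry over. Pictures are saved under pics/ and viewed, and the job is handed in when it is done.

```bash
ls; mkdir -p pics
cat > h.py <<'E'
import numpy as np, cv2
from plant import ctrl, snapshot, silhouettes
def save(s,name,crop=None):
    im=s["image"][:,:,::-1]
    cv2.imwrite(f"pics/{name}.png",im)
E
python3 - <<'E'
from h import *
o=ctrl.get_obs(); print(o, ctrl.tcp_to_grasp)
for n in ["scene","top","wrist"]:
    s=snapshot(n); save(s,n+"0"); print(n,{k:v for k,v in s.items() if k!="image"})
E
```

```text
pics
{'clock': 0.0, 'joint_pos': array([-4.67476236e+01,  2.05914465e+01,  6.34358782e-01, -1.96904507e-02,
       -7.01358342e+01, -1.65079808e+01]), 'qvel': array([-0.09996767, -0.07964421,  0.0668969 , -0.07271548, -0.0583848 ,
        0.0182528 ]), 'tau': array([ 9.66837142e-04, -5.82712913e+01,  2.93053293e+01,  6.99707419e+00,
        6.81172955e-03, -1.35781906e-04]), 'tool_pos': array([ 0.30352604, -0.60236541,  0.22562835]), 'orientation': array([-8.99056482e+01,  8.65884739e-03,  2.67376971e+01]), 'force': array([-0.49971034,  0.22098401, -0.01309014]), 'moment': array([-0.04380542, -0.00846505,  0.04810433]), 'opening': 0.0878566767226701} 0.0188
scene {'camera_matrix': array([[390.78772529,   0.        , 317.38666754],
       [  0.        , 390.78772529, 202.32916969],
       [  0.        ,   0.        ,   1.        ]]), 'eye': array([1.23587978, 0.67301753, 0.9418073 ]), 'orientation': array([-129.23980188,    0.76657717,  137.12890862]), 'shot': 1}
top {'camera_matrix': array([[462.07213059,   0.        , 312.24615889],
       [  0.        , 462.07213059, 201.09138277],
       [  0.        ,   0.        ,   1.        ]]), 'eye': array([ 0.30460313, -0.10440274,  1.47725313]), 'orientation': array([-1.71682793e+02,  5.74165650e-02, -9.04543511e+01]), 'shot': 2}
wrist {'camera_matrix': array([[353.30929339,   0.        , 324.37339709],
       [  0.        , 353.30929339, 202.9735105 ],
       [  0.        ,   0.        ,   1.        ]]), 'mount': array([[ 2.11217809e-04,  9.51205883e-01,  3.08556839e-01,
        -8.49353022e-02],
       [ 2.19820380e-04, -3.08556882e-01,  9.51205867e-01,
        -1.58994928e-01],
       [ 9.99999954e-01, -1.33084538e-04, -2.74267147e-04,
        -6.09548819e-05],
       [ 0.00000000e+00,  0.00000000e+00,  0.00000000e+00,
         1.00000000e+00]]), 'shot': 3}
```

View pics/scene0.png

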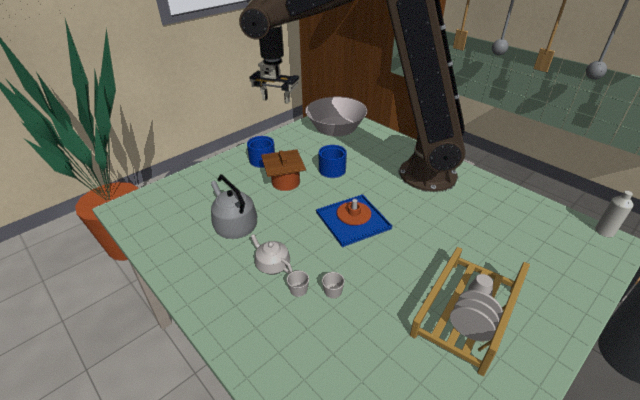

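View pics/top0.png

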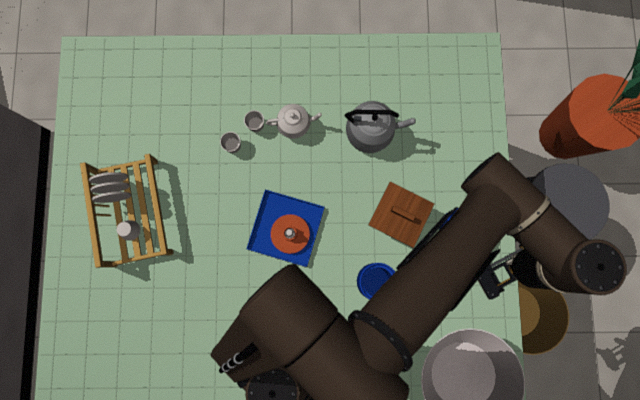

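View pics/wrist0.png

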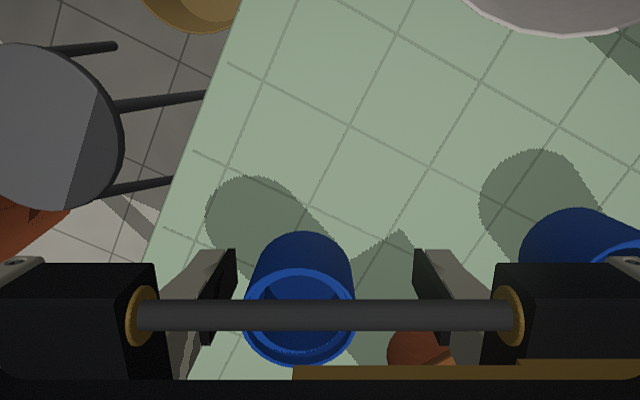

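```bash
cat > h.py <<'E'
import numpy as np, cv2
from scipy.spatial.transform import Rotation as Rn
from scipy.optimize import least_squares
from plant import ctrl, snapshot, silhouettes
def save(s,name,box=None,k=1,masks=()):
    im=s["image"][:,:,::-1].copy()
    for m in masks:
        c,_=cv2.findContours(m.astype(np.uint8),cv2.RETR_EXTERNAL,cv2.CHAIN_APPROX_NONE); cv2.drawContours(im,c,-1,(0,255,255),1)
    if box: im=im[box[1]:box[3],box[0]:box[2]]
    if k!=1: im=cv2.resize(im,None,fx=k,fy=k,interpolation=cv2.INTER_CUBIC)
    cv2.imwrite(f"pics/{name}.png",im)
def R(e): return Rn.from_euler("xyz",e,degrees=True).as_matrix()
def shot(n):
    o=ctrl.get_obs(); s=snapshot(n)
    if "mount" in s:
        T=np.eye(4);T[:3,:3]=R(o["orientation"]);T[:3,3]=o["tool_pos"]; T=T@s["mount"]
        s["_R"],s["_t"]=T[:3,:3],T[:3,3]
    else: s["_R"],s["_t"]=R(s["orientation"]),np.array(s["eye"])
    return s
def proj(s,P):
    q=(np.atleast_2d(P)-s["_t"])@s["_R"]; q=q@s["camera_matrix"].T
    return q[:,:2]/q[:,2:]
def onplane(s,uv,z):
    uv=np.atleast_2d(uv); d=np.c_[uv,np.ones(len(uv))]@np.linalg.inv(s["camera_matrix"]).T@s["_R"].T
    return s["_t"]+d*((z-s["_t"][2])/d[:,2:])
def sil(s,thing):
    r={k:v for k,v in s.items() if k[0]!="_"}
    return silhouettes(s,thing)
def cen(m):
    M=cv2.moments(m.astype(np.uint8),True); return np.array([M["m10"]/M["m00"],M["m01"]/M["m00"]])
E
python3 - <<'E'
from h import *
import pickle
for n in ["scene","top"]:
    s=shot(n); ms=[]; res={}
    for t in ["jar","board","rack","tray","inner_lid","outer_lid","kettle","teapot","cup1","cup2"]:
        r=sil(s,t)
        for d in r:
            print(n,t,round(d["confidence"],2),d["bbox"],cen(d["mask"]).round(1), end=' ')
            print(onplane(s,cen(d["mask"]),0.0)[0].round(3))
        if r: ms.append(r[0]["mask"])
        res[t]=r
    save(s,n+"1",None,1,ms)
    pickle.dump((s,res),open(n+".pkl","wb"))
    if n=="top": save(s,"top1c",(60,90,480,310),1.9)
E
```

```text
scene jar 0.86 [275.4, 173.1, 25.8, 20.6] [286.1 181. ] [ 0.459 -0.37   0.   ]
scene jar 0.77 [246.6, 134.8, 29.3, 31.0] [259.3 148.7] [ 0.388 -0.651  0.   ]
scene jar 0.71 [318.0, 148.5, 31.1, 28.4] [332.1 161.1] [ 0.22  -0.345  0.   ]
scene jar 0.68 [407.9, 249.0, 123.2, 124.5] [471.7 311.2] [ 0.477  0.477 -0.   ]
scene board 0.56 [260.7, 152.3, 44.4, 26.8] [282.7 162.6] [ 0.383 -0.486  0.   ]
scene rack 0.83 [411.5, 247.9, 122.7, 125.7] [471.2 311.2] [0.478 0.476 0.   ]
scene tray 0.85 [312.6, 196.9, 79.1, 50.5] [353.  222.9] [ 0.448 -0.008  0.   ]
scene tray 0.24 [324.2, 270.0, 20.2, 25.8] [333.2 284.7] [0.694 0.141 0.   ]
scene inner_lid 0.46 [286.4, 269.7, 20.7, 27.8] [298.  282.3] [ 0.765  0.061 -0.   ]
scene outer_lid 0.83 [338.5, 204.5, 33.7, 21.8] [353.8 213.6] [ 0.409 -0.04   0.   ]
scene outer_lid 0.22 [271.3, 171.3, 27.9, 19.8] [285.8 181. ] [ 0.46  -0.371  0.   ]
scene kettle 0.88 [207.2, 176.1, 49.0, 62.0] [232.3 211.6] [ 0.726 -0.36   0.   ]
scene teapot 0.93 [251.1, 234.8, 43.2, 37.3] [271.7 257.1] [ 0.76  -0.077  0.   ]
scene cup1 0.96 [323.2, 272.3, 21.0, 24.0] [33
[... 874 characters left out ...]
   ]
top tray 0.83 [247.9, 191.3, 76.9, 76.0] [283.6 225.7] [ 0.442 -0.012  0.   ]
top tray 0.39 [284.7, 231.5, 11.8, 5.5] [289.7 233.2] [ 0.418 -0.032  0.   ]
top outer_lid 0.82 [274.5, 215.9, 35.0, 41.1] [290.1 234. ] [ 0.415 -0.033  0.   ]
top kettle 0.96 [344.2, 102.1, 73.7, 54.2] [372.6 126.6] [ 0.768 -0.306  0.   ]
top teapot 0.81 [268.1, 104.5, 56.2, 35.2] [293.  120.9] [ 0.79  -0.043  0.   ]
top cup1 0.75 [221.5, 130.9, 17.3, 23.3] [230.4 142.7] [0.717 0.163 0.   ]
top cup1 0.7 [245.3, 110.4, 20.8, 21.7] [254.2 121.2] [0.79  0.086 0.   ]
top cup2 0.75 [221.5, 130.9, 17.3, 23.3] [230.4 142.7] [0.717 0.163 0.   ]
top cup2 0.7 [245.3, 110.4, 20.8, 21.7] [254.2 121.2] [0.79  0.086 0.   ]
```

View pics/top1c.png

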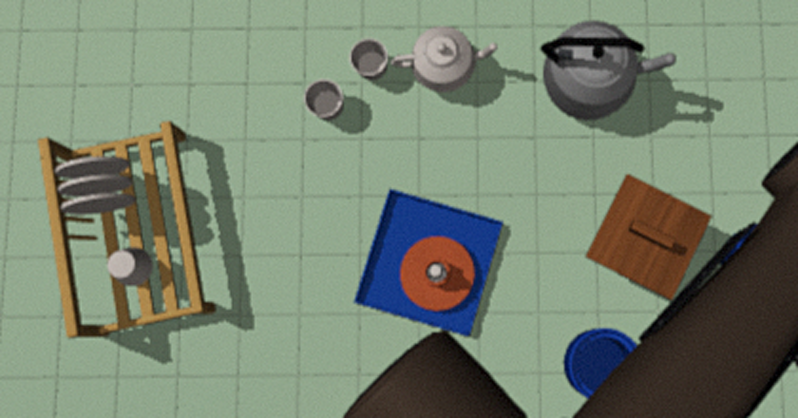

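View pics/top1.png

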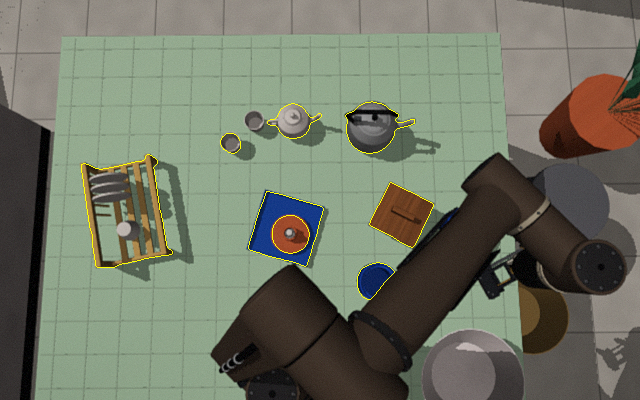

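Run:
```python
from h import *
import pickle
s,res=pickle.load(open("top.pkl","rb"))
c=onplane(s,[[390.5,182.6],[433.7,203.2],[413.2,247.9],[368.4,225.3]],0.102)
print(c.round(4), c.mean(0)); 
for i in range(4): 
    d=c[(i+1)%4]-c[i]; print(np.linalg.norm(d), np.degrees(np.arctan2(d[1],d[0])))
h=onplane(s,[[392.6,210],[421.6,220.5]],0.132); print(h, h.mean(0)); d=h[1]-h[0];print(np.linalg.norm(d),np.degrees(np.arctan2(d[1],d[0])))
s2,r2=pickle.load(open("scene.pkl","rb"))
save(s2,"scene_rack",(390,230,550,390),5); save(s2,"scene_mid",(200,130,410,310),3.8)
save(s,"top_rack",(70,140,190,280),5)
# lids: outer plate top z ~ 4+8+8=20mm
print("lid", onplane(s,cen(res["outer_lid"][0]["mask"]),0.022), onplane(s2,cen(r2["outer_lid"][0]["mask"]),0.03))
```

```text
[[ 0.5603 -0.3418  0.102 ]
 [ 0.4963 -0.4695  0.102 ]
 [ 0.3631 -0.4027  0.102 ]
 [ 0.4313 -0.2716  0.102 ]] [ 0.46273134 -0.37140497  0.102     ]
0.14287481469153646 -116.59866903060028
0.14908720485200186 153.34765694083367
0.14772274125502885 62.49465283995231
0.14683370097634924 -28.538022798389996
[[ 0.47295734 -0.34011611  0.132     ]
 [ 0.44134426 -0.42386076  0.132     ]] [ 0.4571508  -0.38198843  0.132     ]
0.08951286310790894 -110.68120985262959
lid [[ 0.41328328 -0.03397736  0.022     ]] [[ 0.43495104 -0.0174464   0.03      ]]
```

View pics/scene_rack.png

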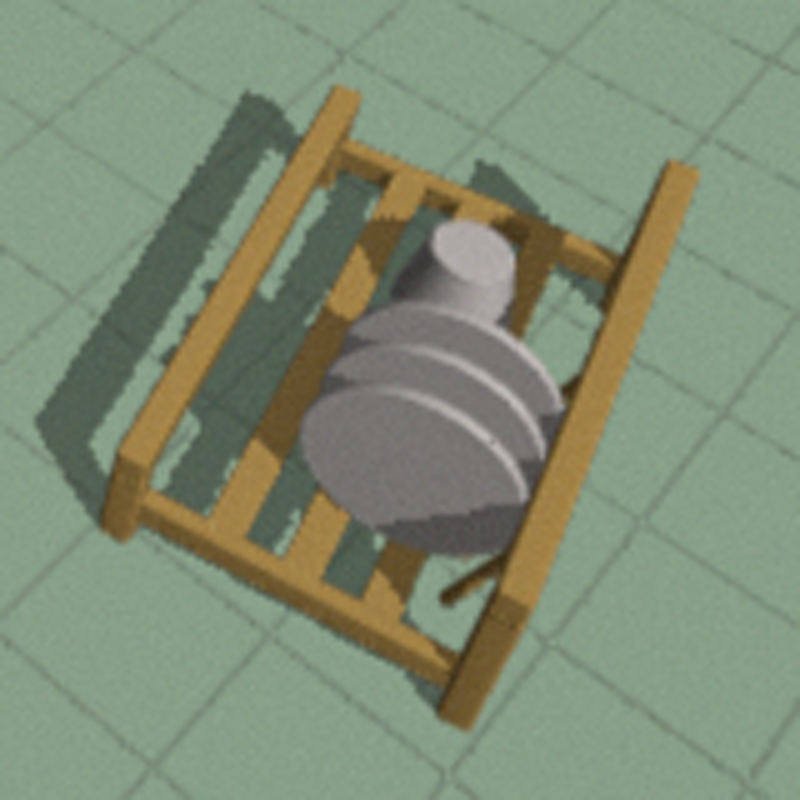

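View pics/top_rack.png

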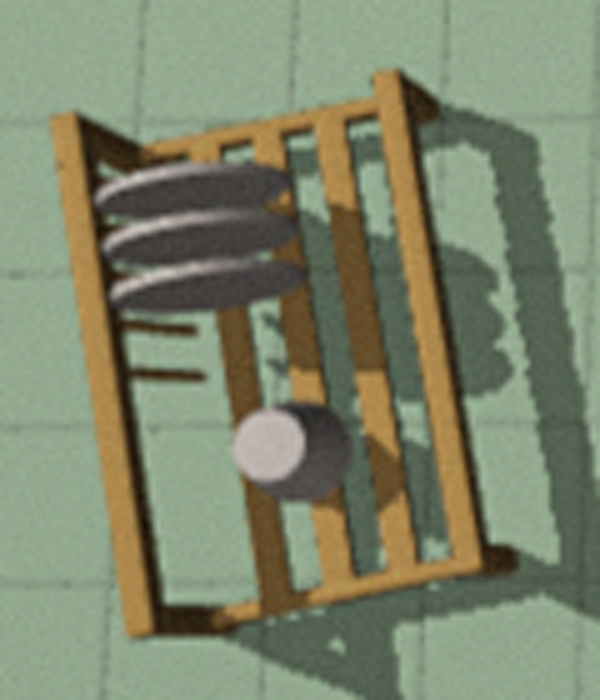

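View pics/scene_mid.png

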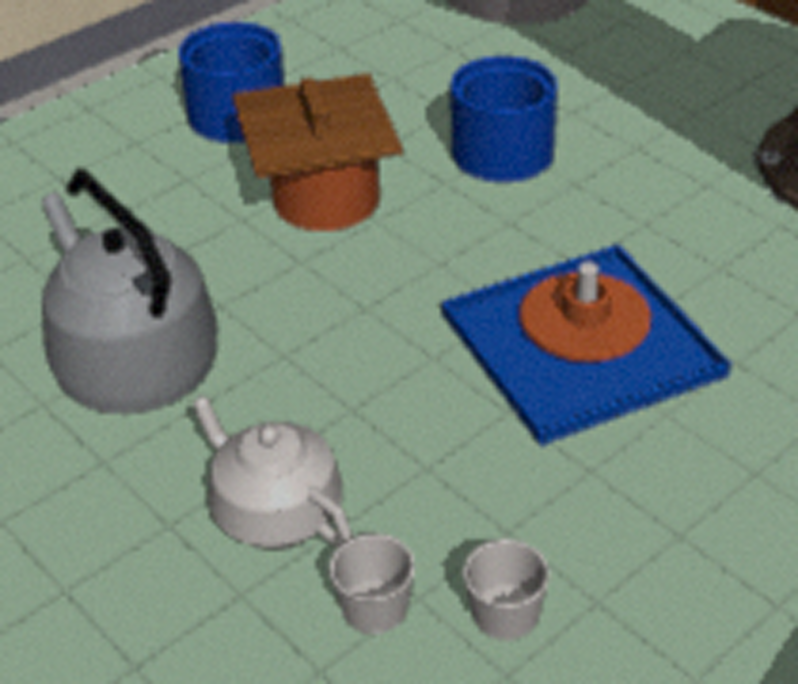

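Run:
```python
from h import *
import pickle
s,res=pickle.load(open("top.pkl","rb"))
s2,r2=pickle.load(open("scene.pkl","rb"))
for n,a,p in (("top",s,[[150.4,154],[167,252]]),("scene",s2,[[457,247.6],[414.4,321.6]])):
    q=onplane(a,p,.075); d=q[1]-q[0]; print(n,q.round(4).tolist(), np.linalg.norm(d), np.degrees(np.arctan2(d[1],d[0])))
top=np.array([[390.5,182.6],[433.7,203.2],[413.2,247.9],[368.4,225.3]])
sc=np.array([[262.1,155],[297.6,149.7],[305.8,170],[267.9,175.3]])
print(onplane(s2,sc,.102))
# fit: cx,cy,yaw + per camera
base=np.array([[75,75],[75,-75],[-75,-75],[-75,75]])/1000
def mk(x,y,yaw): 
    c,sn=np.cos(yaw),np.sin(yaw); return np.c_[base@np.array([[c,sn],[-sn,c]])+[x,y],np.full(4,.102)]
for nm,obs in (("top",[(s,top)]),("scene",[(s2,np.roll(sc,-0,axis=0))]),):
  best=None
  for k in range(4):
    for fl in (1,-1):
      def f(p): return np.concatenate([(proj(a,mk(*p))-np.roll(t[::fl],k,axis=0)).ravel() for a,t in obs])
      r=least_squares(f,[.46,-.37,-.47])
      if best is None or r.cost<best.cost: best=r
  print(nm,best.x,np.degrees(best.x[2]),best.cost, best.fun.round(1))
m=proj(s2,[[.46,-.37,0.0]]);print(m)
```

```text
top [[0.6619, 0.3983, 0.075], [0.3578, 0.3351, 0.075]] 0.3105662543171386 -168.27438517654673
scene [[0.3633, 0.3422, 0.075], [0.6704, 0.4095, 0.075]] 0.31434375765874156 12.359829068115276
[[ 0.5004562  -0.46104609  0.102     ]
 [ 0.37207539 -0.3924891   0.102     ]
 [ 0.44457823 -0.26033706  0.102     ]
 [ 0.56923633 -0.33243007  0.102     ]]
top [ 0.46279464 -0.37138908 -0.4769349 ] -27.326356802955438 1.9238811536255398 [-0.9 -1.2  1.   0.4  0.3  0.4 -0.4  0.2]
scene [ 0.47122187 -0.36189658 -0.49719143] -28.4869704177998 0.9983320128796122 [-0.7  0.5 -0.6 -0.2  0.5 -0.2  0.7 -0.4]
[[285.9887793  181.14188251]]
```

```bash
python3 -m pendant '[[[0,0,0,0,-7.1,0,1],[0,0,0,0,-7.1,0,1],[0,0,0,0,-7.1,0,1],[0,0,0,0,-7.1,0,1],[0,0,0,0,-7,0,1],[4,0,-0.4,0,0,0,1],[4,0,-0.4,0,0,0,1],[4,0,-0.4,0,0,0,1],[4,0,-0.4,0,0,0,1],[4,0,-0.4,0,0,0,1],[4,0,-0.4,0,0,0,1],[4,0,-0.4,0,0,0,1]]]'
python3 -m pendant '[[[3.4,0,-0.2,0,0,0,1],[0,0,0,0,0,0,1],[0,0,0,0,0,0,1]]]'
python3 - <<'E'
from h import *
o=ctrl.get_obs(); print(o["tool_pos"],o["orientation"],o["joint_pos"])
s=shot("wrist"); r=sil(s,"board"); save(s,"w1")
for d in r: print(d["confidence"],d["bbox"])
print(proj(s,[[.467,-.367,.132],o["tool_pos"]]))
import pickle; pickle.dump((s,r),open("w1.pkl","wb"))
E
```

```text
clock: 2.25
tool_pos: [0.4601, -0.3666, 0.2269]
orientation: [-90.0, -0.0, 62.1]
force: [1.0, -1.5, 0.3]
opening: 0.088
clock: 2.5
tool_pos: [0.4781, -0.3375, 0.2268]
orientation: [-90.0, -0.0, 62.3]
force: [-0.5, -0.7, 0.6]
opening: 0.0878
[ 0.47812231 -0.3375109   0.22680699] [-9.00260973e+01 -6.23141019e-03  6.23436187e+01] [-1.60884845e+01  1.21306093e+01 -1.10001081e+01 -9.47939755e-04
 -6.68424658e+01 -1.15675257e+01]
0.67 [219.1, 49.0, 200.4, 188.5]
[[318.65660973 165.48798625]
 [323.49675305 265.9710905 ]]
```

View pics/w1.png

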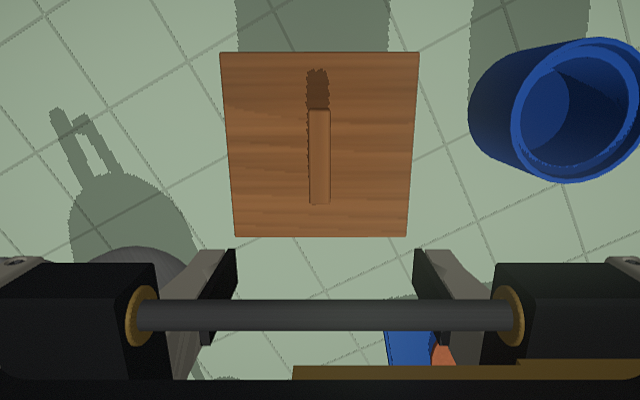

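Run:
```python
from h import *
import pickle
s,r=pickle.load(open("w1.pkl","rb"))
im=s["image"]
save(s,"w1c",(200,30,440,250),3.3)
c=onplane(s,[[220,52],[419,52],[406,236.5],[235,236.5]],.102); print(c.round(4),c.mean(0))
for i in range(4):
    d=c[(i+1)%4]-c[i]; print(np.linalg.norm(d), np.degrees(np.arctan2(d[1],d[0])))
h=onplane(s,[[319.5,109],[320,204]],.132); print(h,h.mean(0)); d=h[1]-h[0]; print(np.linalg.norm(d),np.degrees(np.arctan2(d[1],d[0])))
```

```text
[[ 0.4951 -0.4712  0.102 ]
 [ 0.3644 -0.4026  0.102 ]
 [ 0.4325 -0.2708  0.102 ]
 [ 0.5645 -0.3399  0.102 ]] [ 0.46412329 -0.37114741  0.102     ]
0.14759419106851596 152.32541352663543
0.14837172354694791 62.69119954139077
0.1489785788539085 -27.639928865945098
0.14845945904147415 -117.84329326564396
[[ 0.44777188 -0.40198147  0.132     ]
 [ 0.47996858 -0.3403967   0.132     ]] [ 0.46387023 -0.37118908  0.132     ]
0.069493244129302 62.39929660469862
```

View pics/w1c.png

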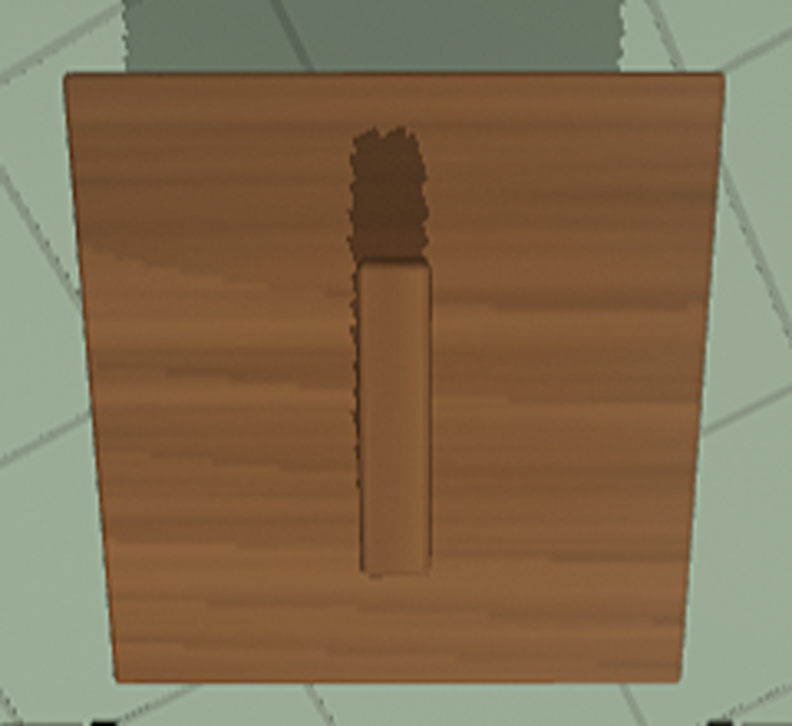

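```bash
python3 -m pendant '[[[-1.8,2,-0.15,0,0,0,1],[-1.8,2,-0.15,0,0,0,1],[0,3,0,0,0,0,1],[0,2.5,0,0,0,0,1],[0,1.5,0,0,0,0,1],[0,0.9,0,0,0,0,1],[0,0,0,0,0,0,1],[0,0,0,0,0,0,0],[0,0,0,0,0,0,0],[0,0,0,0,0,0,0],[0,0,0,0,0,0,0],[0,0,0,0,0,0,0]]]'
python3 -m pendant '[[[0,0,0,0,0,0,0],[0,0,0,0,0,0,0],[0,0,0,0,0,0,0]]]'
```

```text
clock: 3.6
tool_pos: [0.4633, -0.3725, 0.1085]
orientation: [-90.1, -0.0, 62.2]
force: [-0.3, -1.3, -0.2]
opening: 0.0598
clock: 3.85
tool_pos: [0.4629, -0.3723, 0.1077]
orientation: [-90.0, -0.0, 62.2]
force: [0.7, 0.5, 0.4]
opening: 0.0399
```

```bash
python3 -m pendant '[[[0,0,0,0,0,0,0],[0,0,0,0,0,0,0],[0,0,0,0,0,0,0],[0,0,0,0,0,0,0],[0,0,0,0,0,0,0],[0,0,0,0,0,0,0]]]'
```

```text
clock: 4.35
tool_pos: [0.4629, -0.3724, 0.1075]
orientation: [-90.0, -0.0, 62.1]
force: [0.7, -1.0, -0.2]
opening: 0.0159
```

```bash
python3 -m pendant '[[[0,-0.4,0,0,0,0,0],[0,-1,0,0,0,0,0],[0,-2,0,0,0,0,0],[0,-3,0,0,0,0,0],[0,-3,0,0,0,0,0],[0,-3,0,0,0,0,0],[0,-1.5,0,0,0,0,0],[0,0,0,0,0,0,0],[0,0,0,0,0,0,0]]]'
python3 - <<'E'
from h import *
o=ctrl.get_obs(); print(o["tool_pos"],o["orientation"],o["joint_pos"],o["opening"],o["force"])
s=shot("wrist"); save(s,"w2")
E
```

```text
clock: 5.1
tool_pos: [0.463, -0.3724, 0.248]
orientation: [-90.1, -0.0, 62.1]
force: [-0.9, 1.0, -3.1]
opening: 0.0159
[ 0.46300085 -0.37236516  0.24796747] [-9.01308093e+01 -3.61953185e-02  6.21367979e+01] [-1.99869071e+01  1.21596458e+01 -8.13982119e+00 -1.91322563e-02
 -6.95659987e+01 -7.86967779e+00] 0.015916868364949176 [-0.87778814  1.02101766 -3.14339027]
```

View pics/w2.png

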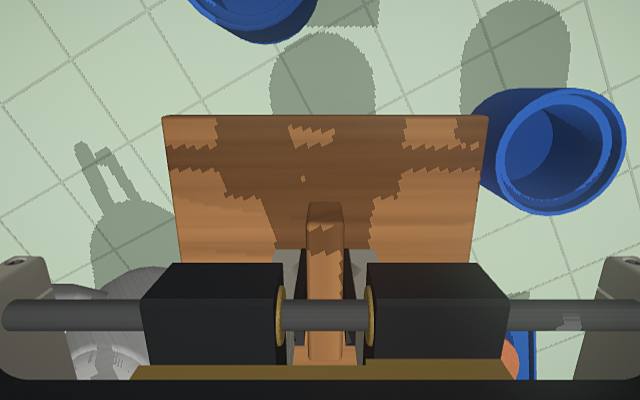

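```bash
python3 -m pendant '[[[0,0,0,0,-6.6,0,0],[0,0,0,0,-6.6,0,0],[0,0,0,0,-6.6,0,0],[0,0,0,0,-6.6,0,0],[0,0,0,0,-6.6,0,0],[0,0,0,0,-6.6,0,0],[2,0,-0.66,0,0,0,0],[3.7,0,-1.22,0,0,0,0],[3.7,0,-1.22,0,0,0,0],[3.7,0,-1.22,0,0,0,0],[3.7,0,-1.22,0,0,0,0],[3.7,0,-1.22,0,0,0,0]]]'
python3 -m pendant '[[[3.7,0.4,-1.22,0,0,0,0],[3.7,0.4,-1.22,0,0,0,0],[3.7,0.4,-1.22,0,0,0,0],[3.7,0.4,-1.22,0,0,0,0],[3.7,0.4,-1.22,0,0,0,0],[3.7,0.4,-1.22,0,0,0,0],[3.7,0.4,-1.22,0,0,0,0],[3.7,0.4,-1.22,0,0,0,0],[3.7,0.4,-1.22,0,0,0,0],[3,0.4,-0.8,0,0,0,0],[2.5,0.4,-0.6,0,0,0,0],[0,0,0,0,0,0,0]]]'
python3 - <<'E'
from h import *
o=ctrl.get_obs(); print(o["tool_pos"],o["orientation"],o["joint_pos"],o["opening"],o["force"])
s=shot("top"); save(s,"t2",(60,90,480,310),1.9)
import pickle; pickle.dump(s,open("t2.pkl","wb"))
E
```

```text
clock: 6.15
tool_pos: [0.4861, -0.1562, 0.2451]
orientation: [-89.8, -0.0, 101.7]
force: [1.2, 0.3, -2.4]
opening: 0.016
clock: 7.15
tool_pos: [0.5286, 0.2507, 0.1995]
orientation: [-89.8, 0.1, 101.9]
force: [0.9, -0.7, -1.9]
opening: 0.0162
[0.52860942 0.25066482 0.19952274] [-8.98013986e+01  8.00534373e-02  1.01907448e+02] [ 4.44812507e+01  1.33708486e+01 -1.30659960e+01 -4.39921933e-02
 -6.37736228e+01 -3.25544280e+01] 0.01621998845955193 [ 0.87390947 -0.67817123 -1.93406931]
```

View pics/t2.png

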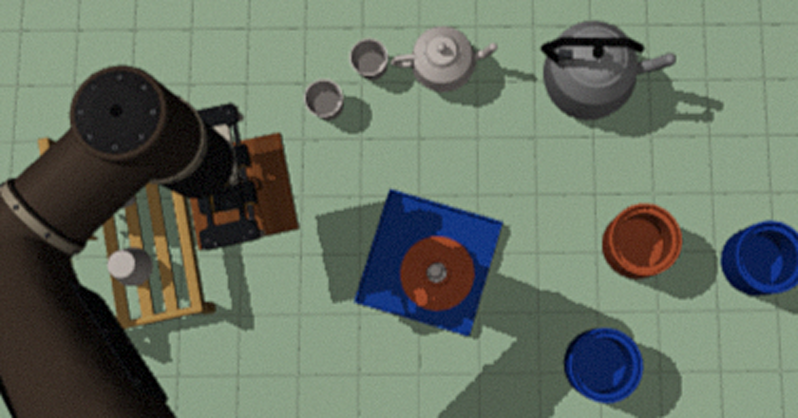

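```bash
python3 -m pendant '[[[0,0,0,0,0,-5,0],[0,0,0,0,0,-5,0],[0,0,0,0,0,-5,0],[0,0,0,0,0,-5,0],[0,0,0,0,0,0,0]]]'
python3 - <<'E'
from h import *
o=ctrl.get_obs(); print(o["tool_pos"],o["orientation"],o["joint_pos"].round(1),o["opening"],o["force"])
s=shot("scene"); save(s,"s2"); s=shot("top"); save(s,"t3")
E
```

```text
clock: 7.62
tool_pos: [0.5293, 0.2444, 0.2015]
orientation: [-89.9, -20.3, 101.5]
force: [0.0, 0.2, -1.1]
opening: 0.016
[0.5293458  0.24444819 0.20148661] [-89.87069726 -20.25748872 101.47372949] [ 30.1  12.6  -8.2 -21.4 -64.3 -10.1] 0.01595168895209515 [ 0.0344712   0.15397475 -1.1391726 ]
```

View pics/s2.png

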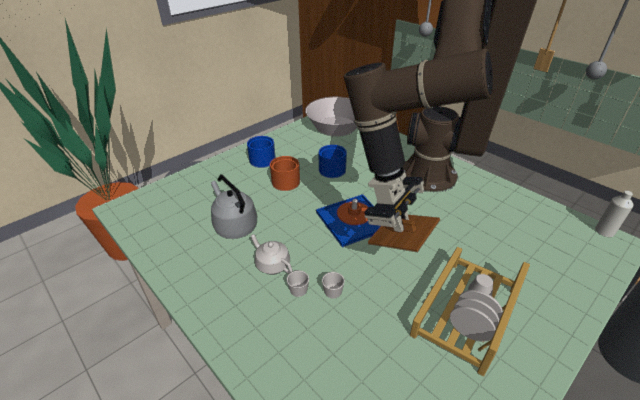

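View pics/t3.png

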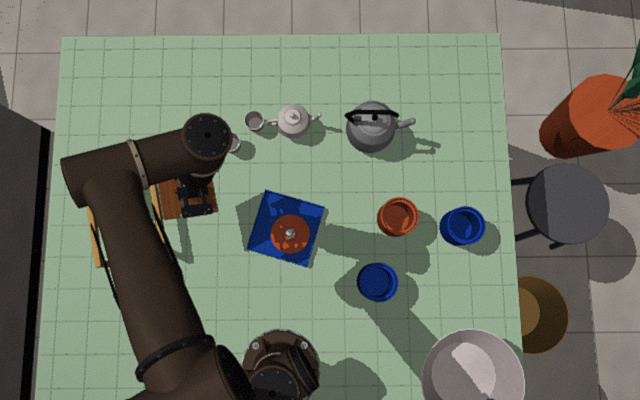

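```bash
python3 -m pendant '[[[0,0,0,0,0,-6,0],[0,0,0,0,0,-6,0],[0,0,0,0,0,-6,0],[0,0,0,0,0,-6,0],[0,0,0,0,0,0,0]]]'
python3 - <<'E'
from h import *
o=ctrl.get_obs(); print(o["tool_pos"],o["orientation"],o["joint_pos"].round(1),o["opening"],o["force"])
s=shot("scene"); save(s,"s3"); s=shot("top"); save(s,"t4")
E
```

```text
clock: 8.13
tool_pos: [0.5288, 0.2444, 0.1991]
orientation: [-89.4, -44.2, 101.2]
force: [-0.1, -0.1, -3.5]
opening: 0.016
[0.5287972  0.24442779 0.19910739] [-89.43592969 -44.18964002 101.15464782] [ 11.8  18.3  -3.4 -46.3 -74.7  15. ] 0.016011357002560105 [-0.08700592 -0.05361126 -3.50573188]
```

View pics/s3.png

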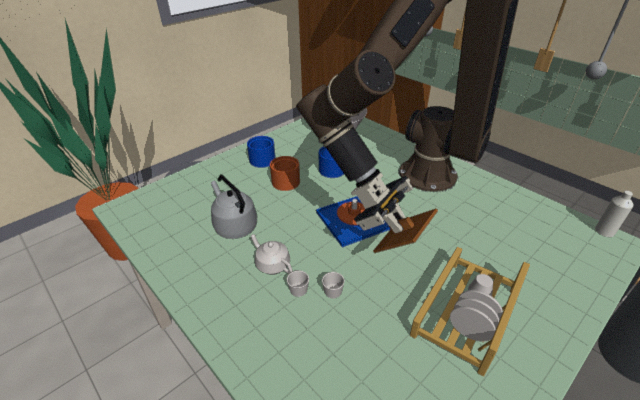

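View pics/t4.png

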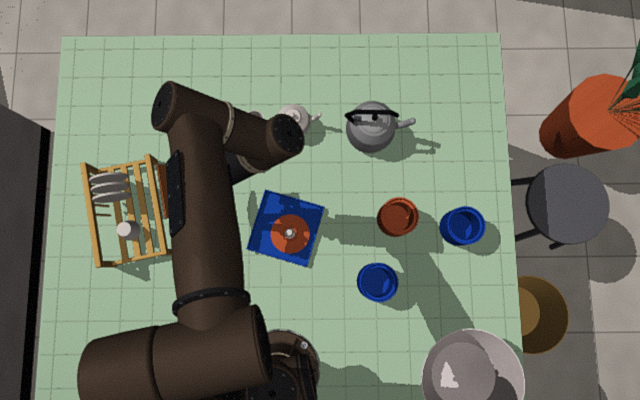

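```bash
python3 -m pendant '[[[0,0,0,0,0,-6,0],[0,0,0,0,0,-6,0],[0,0,0,0,0,-6,0],[0,0,0,0,0,0,0],[0,0,0,0,0,0,0]]]'
cat > tgt.py <<'E'
from h import *
def to(p,Rt=None):
    o=ctrl.get_obs(); Rc=R(o["orientation"]); d=Rc.T@(np.array(p)-o["tool_pos"])*100
    print("pos",o["tool_pos"].round(4),"rpy",o["orientation"].round(2),"shift cm",d.round(2))
    if Rt is not None: print("turn",np.degrees(Rn.from_matrix(Rc.T@Rt).as_rotvec()).round(2))
    return d
E
python3 - <<'E'
from tgt import *
th=np.radians(62);a=np.radians(101.73); n=np.array([np.cos(a),np.sin(a),0]);u=n*np.cos(th)+np.array([0,0,np.sin(th)]);y=n*np.sin(th)-np.array([0,0,np.cos(th)])
Rt=np.c_[u,y,np.cross(u,y)]
to([.514,.348,.072],Rt); to([.514+.2*.03,.348-.98*.03,.105],Rt)
o=ctrl.get_obs(); print(o["joint_pos"].round(1),o["force"])
s=shot("scene"); save(s,"s4")
E
```

```text
clock: 8.65
tool_pos: [0.529, 0.2469, 0.2006]
orientation: [-89.4, -61.8, 101.3]
force: [0.5, 0.2, -1.4]
opening: 0.0159
pos [0.529  0.2469 0.2006] rpy [-89.45 -61.76 101.28] shift cm [-6.5  15.07 -0.65]
turn [-0.16 -0.21 -0.24]
pos [0.529  0.2469 0.2006] rpy [-89.45 -61.76 101.28] shift cm [-5.01 10.87 -0.62]
turn [-0.16 -0.21 -0.24]
[  1.5  25.7  -1.7 -60.4 -85.6  28.6] [ 0.4992296   0.20065169 -1.41137322]
```

View pics/s4.png

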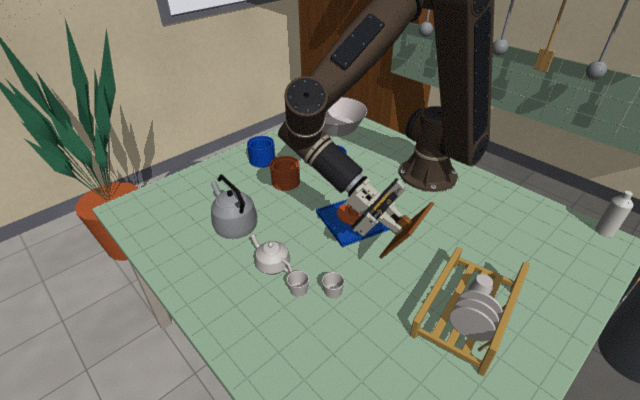

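```bash
python3 -m pendant '[[[-1.25,2.7,-0.15,0,0,0,0],[-1.25,2.7,-0.15,0,0,0,0],[-1.25,2.7,-0.15,0,0,0,0],[-1.25,2.7,-0.15,0,0,0,0],[0,0,0,0,0,0,0],[0,0,0,0,0,0,0]]]'
python3 - <<'E'
from tgt import *
to([.514,.348,.072])
o=ctrl.get_obs(); print(o["joint_pos"].round(1),o["force"])
s=shot("scene"); save(s,"s5",(240,150,560,390),2.4)
s=shot("top"); save(s,"t5",(60,90,380,310),2.4)
s=shot("wrist"); save(s,"w5")
E
```

```text
clock: 9.2
tool_pos: [0.5193, 0.3207, 0.1078]
orientation: [-90.0, -61.8, 102.0]
force: [0.2, 0.2, -1.4]
opening: 0.016
pos [0.5193 0.3207 0.1078] rpy [-89.99 -61.83 102.02] shift cm [-1.85  4.14 -0.05]
[  7.5  32.4  -5.3 -64.7 -76.5  35.8] [ 0.20638953  0.19163352 -1.38722796]
```

View pics/s5.png

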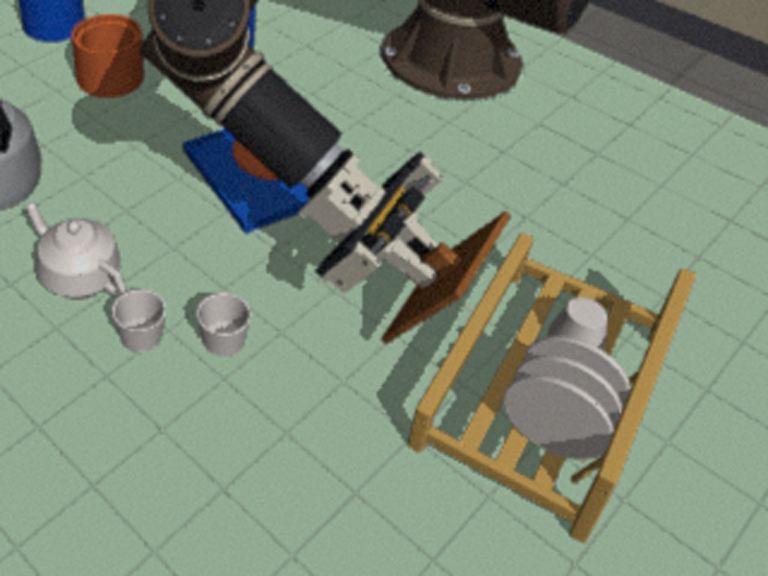

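View pics/t5.png

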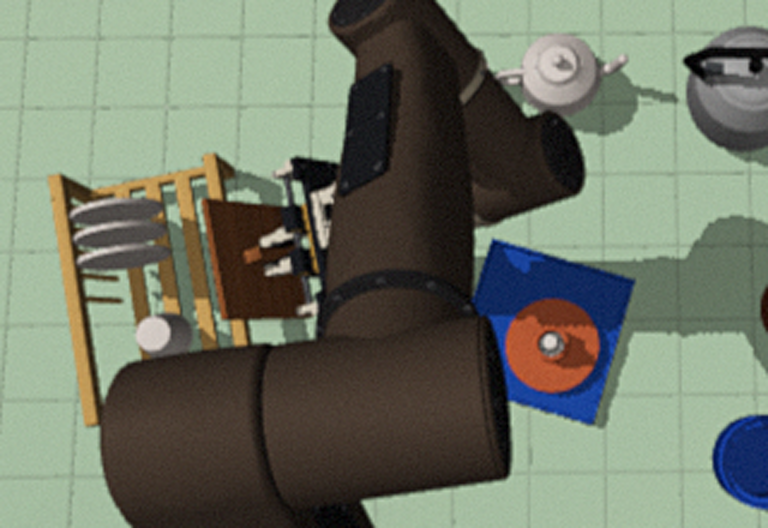

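View pics/w5.png

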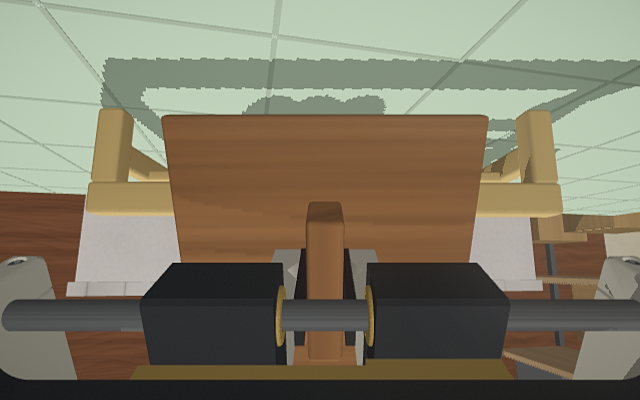

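Run:
```python
import cv2
im=cv2.imread("pics/w5.png")
a=cv2.resize(im[90:230,70:190],None,fx=5,fy=5,interpolation=cv2.INTER_CUBIC)[:, :390]
b=cv2.resize(im[90:230,470:590],None,fx=5,fy=5,interpolation=cv2.INTER_CUBIC)
import numpy as np
a=cv2.resize(im[95:225,75:175],None,fx=4,fy=4,interpolation=cv2.INTER_CUBIC);b=cv2.resize(im[95:225,475:575],None,fx=4,fy=4,interpolation=cv2.INTER_CUBIC)
cv2.imwrite("pics/w5c.png",np.hstack([a,b]))
```

```text
(no output)
```

View pics/w5c.png

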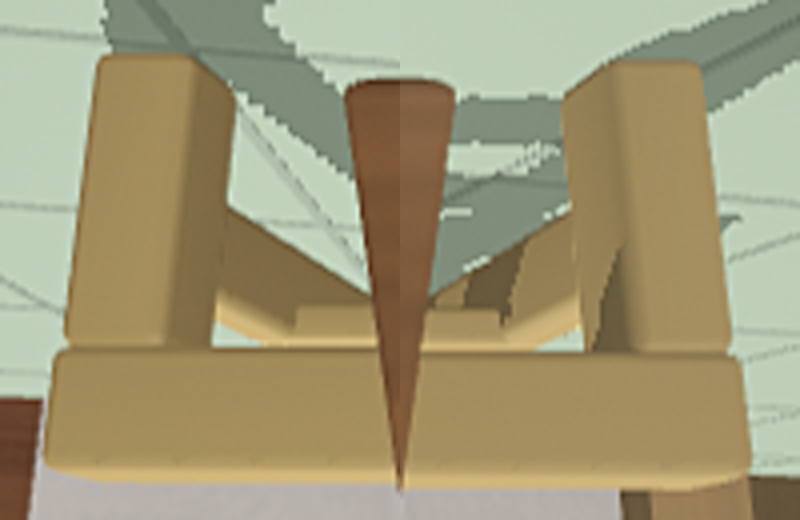

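Run:
```python
from h import *
s=shot("wrist")
obs=np.array([[86.2,210.7],[562.5,212.5],[89.2,183],[560,184.5]])
def m(p):
    e=np.array([np.cos(p[2]),np.sin(p[2]),0]); c=np.array([p[0],p[1],0])
    # left in image = larger tool -z? try: image right = tool z = -e
    return np.array([c+.16*e+[0,0,.075],c-.16*e+[0,0,.075],c+.16*e+[0,0,.053],c-.16*e+[0,0,.053]])
r=least_squares(lambda p:(proj(s,m(p))-obs).ravel(),[.51,.367,.2]); print(r.x,np.degrees(r.x[2]),r.fun.round(1))
r=least_squares(lambda p:(proj(s,m(p)+[0,0,p[3]])-obs).ravel(),[.51,.367,.2,0]); print(r.x,np.degrees(r.x[2]),r.fun.round(1))
```

```text
[0.50956289 0.37329877 0.21120429] 12.101114170061871 [ 0.1  0.5  0.   0.5  1.1 -3.5 -1.2 -3.4]
[0.50967123 0.37306132 0.21172953 0.00106237] 12.131208465142407 [-0.3  2.   0.5  2.   0.6 -2.1 -0.8 -2. ]
```

Run:
```python
from tgt import *
to([.5147,.347,.077])
```

```text
pos [0.5214 0.3189 0.1096] rpy [-90.44 -61.91 102.2 ] shift cm [-1.51  4.08  0.09]
```

```bash
python3 -m pendant '[[[-0.5,1.2,0,0,0,0,0],[-0.5,1.2,0,0,0,0,0],[-0.3,1,0,0,0,0,0],[-0.2,0.6,0.05,0,0,0,0],[0,0,0,0,0,0,0],[0,0,0,0,0,0,0]]]'
python3 - <<'E'
from tgt import *
to([.5137,.352,.072])
o=ctrl.get_obs(); print(o["force"])
s=shot("scene"); save(s,"s6",(340,190,540,340),4)
to([.5137,.352,.072])
E
```

```text
clock: 9.9
tool_pos: [0.514, 0.3465, 0.0749]
orientation: [-89.8, -62.0, 101.6]
force: [0.1, -0.2, -2.1]
opening: 0.0157
pos [0.514  0.3465 0.0749] rpy [-89.8  -62.   101.61] shift cm [ 0.    0.62 -0.09]
[ 0.11324943 -0.1799366  -2.08827206]
pos [0.5144 0.3463 0.0753] rpy [-89.91 -61.99 101.69] shift cm [-0.02  0.66 -0.05]
```

View pics/s6.png

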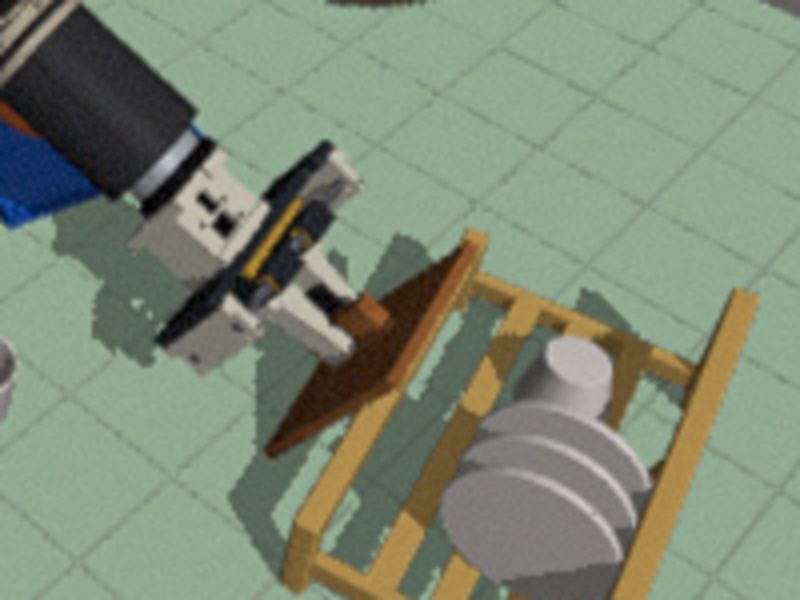

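```bash
python3 -m pendant '[[[-0.1,0.2,0,0,0,0,0],[-0.13,0.15,0,0,0,0,0],[-0.09,0.05,0,0,0,0,0],[0,0,0,0,0,0,0]]]'
python3 -m pendant '[[[-0.09,0.05,0,0,0,0,0],[0,0,0,0,0,0,0]]]'
python3 - <<'E'
from tgt import *
to([.5137,.352,.072])
o=ctrl.get_obs(); print(o["force"])
E
```

```text
clock: 10.28
tool_pos: [0.5143, 0.3483, 0.0713]
orientation: [-90.1, -62.0, 101.8]
force: [0.4, 1.0, -0.1]
opening: 0.0158
clock: 10.45
tool_pos: [0.5143, 0.3485, 0.0712]
orientation: [-90.2, -62.1, 101.9]
force: [0.4, -2.0, 6.9]
opening: 0.0159
pos [0.5143 0.3485 0.0712] rpy [-90.16 -62.08 101.91] shift cm [ 0.24  0.28 -0.01]
[ 0.36944804 -2.00853825  6.85166473]
```

```bash
python3 -m pendant '[[[0.13,0.13,0,0,0,0,0],[0.09,0.17,0,0,0,0,0],[0,0,0,0,0,0,0]]]'
python3 -m pendant '[[[0.05,0.09,0,0,0,0,0],[0,0,0,0,0,0,0],[0,0,0,0,0,0,0]]]'
python3 - <<'E'
from tgt import *
to([.5137,.352,.072])
s=shot("scene"); save(s,"s7",(340,190,540,340),4)
s=shot("wrist"); save(s,"w7")
E
```

```text
clock: 10.7
tool_pos: [0.5139, 0.3515, 0.0711]
orientation: [-90.2, -62.0, 101.9]
force: [0.7, -6.1, 6.1]
opening: 0.0156
clock: 10.95
tool_pos: [0.5138, 0.3516, 0.0711]
orientation: [-90.2, -61.9, 101.9]
force: [0.6, -11.2, 6.7]
opening: 0.0158
pos [0.5138 0.3516 0.0711] rpy [-90.2  -61.93 101.94] shift cm [ 0.1 -0.   0. ]
```

View pics/s7.png

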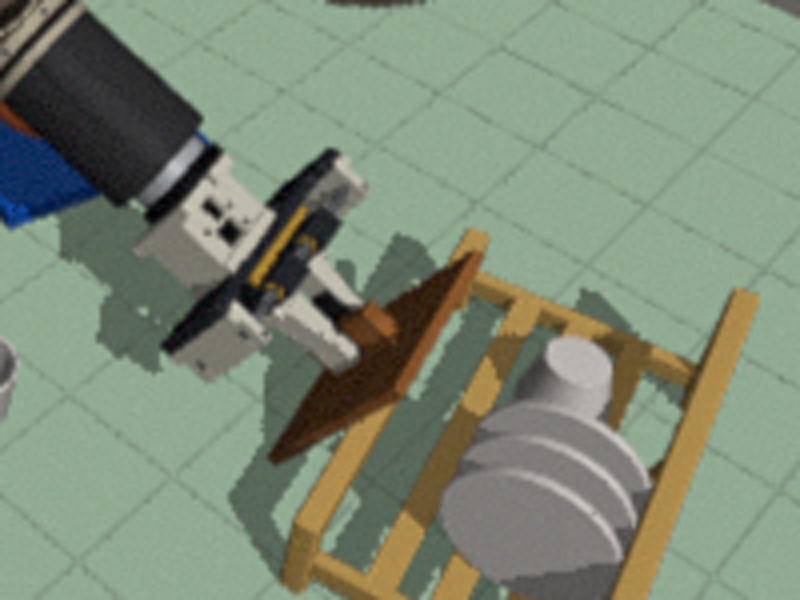

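View pics/w7.png

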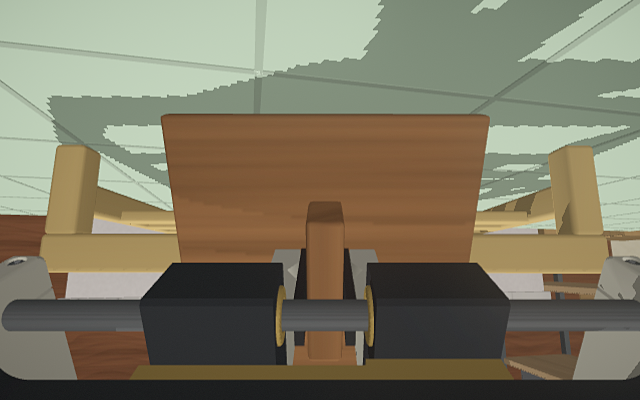

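```bash
python3 -m pendant '[[[0,0,0,0,0,0,0.1],[0,0,0,0,0,0,0.3],[0,0,0,0,0,0,0.5],[0,0,0,0,0,0,0.5],[0,0,0,0,0,0,0.5],[0,0,0,0,0,0,0.5],[0,-0.3,0,0,0,0,0.5],[0,-1,0,0,0,0,0.5],[0,-2,0,0,0,0,0.5],[0,-2.5,0,0,0,0,0.5],[0,0,0,0,0,0,0.5]]]'
python3 - <<'E'
from tgt import *
o=ctrl.get_obs(); print(o["force"])
s=shot("scene"); save(s,"s8",(340,190,540,340),4)
s=shot("wrist"); save(s,"w8")
E
```

```text
clock: 11.97
tool_pos: [0.5257, 0.2985, 0.0999]
orientation: [-90.4, -61.9, 102.1]
force: [0.8, -0.0, -0.5]
opening: 0.0438
[ 0.78506292 -0.03585618 -0.47418048]
```

View pics/s8.png

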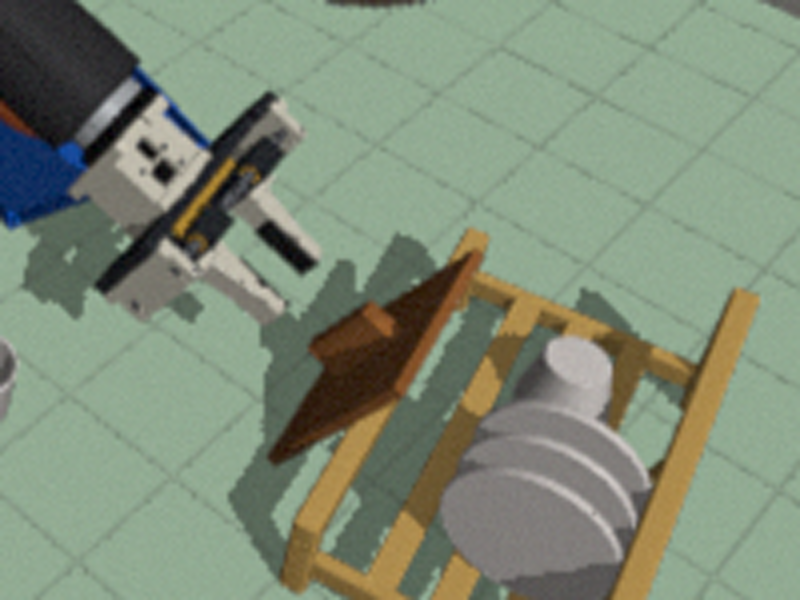

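View pics/w8.png

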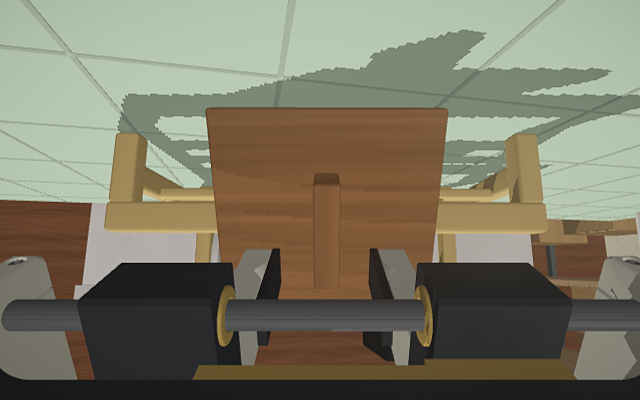

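```bash
python3 -m pendant '[[[2,-2.5,0,0,0,0,1],[2.1,-2.5,0,0,0,0,1],[2.1,-2.5,0,0,0,0,1],[2.1,-2.5,0,0,0,0,1],[0,0,0,0,0,6.9,1],[0,0,0,0,0,6.9,1],[0,0,0,0,0,6.9,1],[0,0,0,0,0,6.9,1],[0,0,0,0,0,6.9,1],[0,0,0,0,0,6.9,1],[0,0,0,0,0,6.9,1],[0,0,0,0,0,6.9,1]]]'
python3 -m pendant '[[[0,0,0,0,0,6.7,1],[0,0,0,0,0,0,1],[0,0,0,0,0,0,1]]]'
python3 - <<'E'
from tgt import *
o=ctrl.get_obs(); print(o["force"],o["joint_pos"])
s=shot("top"); save(s,"t9",(60,90,480,310),1.9)
r=sil(s,"outer_lid"); 
for d in r: print(d["confidence"],d["bbox"],onplane(s,cen(d["mask"]),.022))
for d in sil(s,"jar"): print(d["confidence"],d["bbox"],onplane(s,cen(d["mask"]),.08))
to([.413,-.034,.2],R([-90,0,102]))
import pickle; pickle.dump(s,open("t9.pkl","wb"))
E
```

```text
clock: 13.07
tool_pos: [0.5342, 0.2551, 0.2203]
orientation: [-90.3, -6.6, 101.8]
force: [0.4, -1.5, -1.5]
opening: 0.0875
clock: 13.32
tool_pos: [0.5321, 0.2561, 0.2173]
orientation: [-89.9, -0.1, 102.0]
force: [0.5, -0.6, 0.3]
opening: 0.0874
[ 0.50134906 -0.58844235  0.2566117 ] [ 44.57841107  13.05693086 -11.0262855   -0.12078584 -65.95950443
 -32.5574666 ]
0.72 [274.8, 213.6, 33.6, 41.6] [[ 0.41331916 -0.03310563  0.022     ]]
0.73 [443.6, 205.6, 42.0, 39.0] [[ 0.42865342 -0.55933233  0.08      ]]
0.56 [357.4, 262.5, 43.5, 40.8] [[ 0.26294807 -0.29594516  0.08      ]]
pos [0.5335 0.254  0.2179] rpy [-89.97  -0.19 101.69] shift cm [-25.77   1.72  17.64]
turn [-0.03 -0.31  0.19]
```

View pics/t9.png

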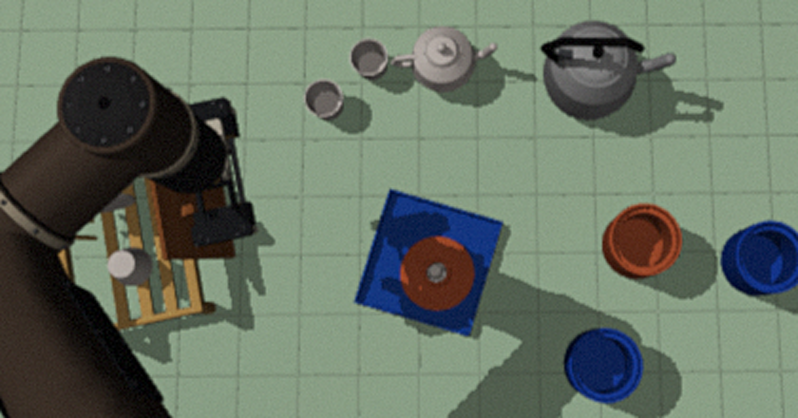

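```bash
python3 -m pendant '[[[-3.22,0.2,2.2,0,0,0,1],[-3.22,0.2,2.2,0,0,0,1],[-3.22,0.2,2.2,0,0,0,1],[-3.22,0.2,2.2,0,0,0,1],[-3.22,0.2,2.2,0,0,0,1],[-3.22,0.2,2.2,0,0,0,1],[-3.22,0.2,2.2,0,0,0,1],[-3.22,0.2,2.2,0,0,0,1],[0,0,0,0,0,0,1],[0,0,0,0,0,0,1],[0,0,0,0,0,0,1]]]'
python3 - <<'E'
from tgt import *
to([.413,-.034,.2],R([-90,0,102]))
s=shot("wrist"); save(s,"w10")
o=ctrl.get_obs(); print(o["joint_pos"])
print(proj(s,[[.413,-.034,.074],[.413,-.034,.048]]))
import pickle; pickle.dump(s,open("w10.pkl","wb"))
for t in ("outer_lid","inner_lid"):
  for d in sil(s,t): print(t,d["confidence"],d["bbox"],cen(d["mask"]))
E
```

```text
clock: 14.38
tool_pos: [0.414, -0.0343, 0.2021]
orientation: [-90.1, -0.2, 101.6]
force: [0.5, -0.2, 0.0]
opening: 0.0875
pos [ 0.414  -0.0343  0.2021] rpy [-90.1   -0.15 101.56] shift cm [0.05 0.21 0.09]
turn [ 0.1  -0.44  0.15]
[ 22.70657731  -3.82608382 -31.97138559  -0.13843595 -61.76079812
 -11.00063461]
[[324.78821594 193.47315901]
 [324.83037702 185.39711461]]
outer_lid 0.85 [262.1, 113.2, 120.5, 124.0] [322.36975247 174.43131744]
inner_lid 0.77 [305.1, 169.8, 34.8, 33.2] [322.21230398 185.08926417]
inner_lid 0.62 [261.7, 115.7, 121.8, 118.6] [322.71767378 174.59145843]
```

View pics/w10.png

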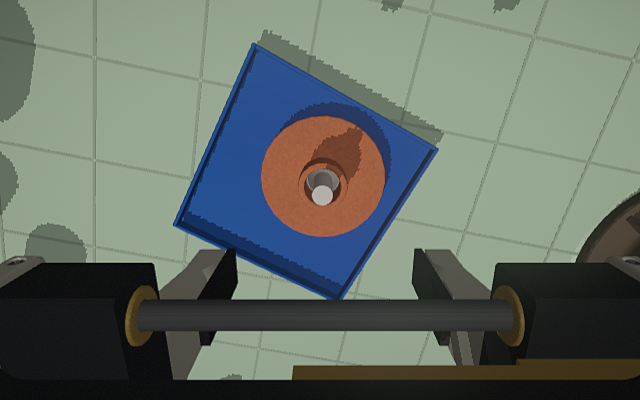

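Run:
```python
from tgt import *
import pickle
s=pickle.load(open("w10.pkl","rb"))
save(s,"w10c",(250,105,395,245),5)
print(onplane(s,[[322,195.0]],.074),onplane(s,[[322.5,176.5]],.020))
```

```text
[[ 0.41504477 -0.03220275  0.074     ]] [[ 0.41560003 -0.03499929  0.02      ]]
```

View pics/w10c.png

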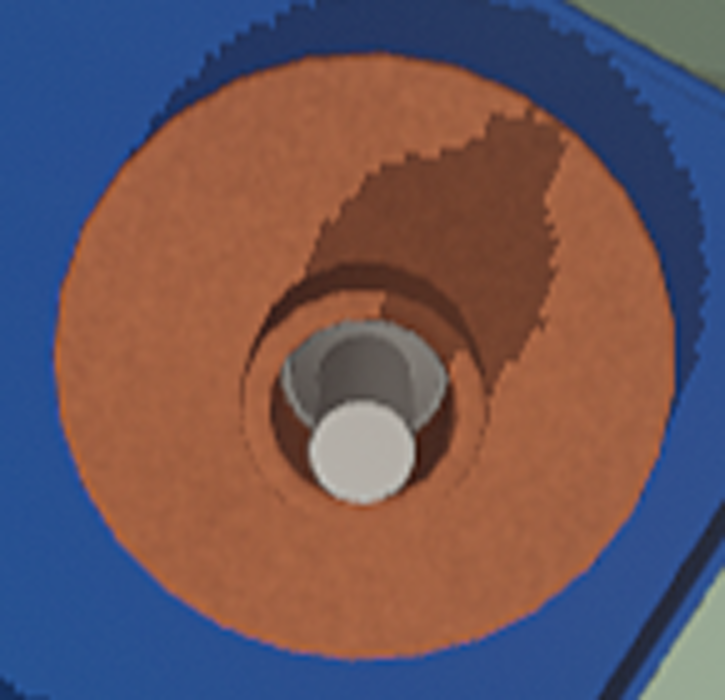

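```bash
python3 -m pendant '[[[0.1,3,-0.1,0,0,0,1],[0.1,3,0,0,0,0,1],[0,3,0,0,0,0,1],[0,3,0,0,0,0,1],[0,2,0,0,0,0,0.5],[0,0.8,0,0,0,0,0.5],[0,0,0,0,0,0,0.5],[0,0,0,0,0,0,0.5]]]'
python3 - <<'E'
from tgt import *
for i in range(2):
    to([.4148,-.0319,.0505],R([-90,0,102]))
    s=shot("wrist"); 
save(s,"w11")
s=shot("scene"); save(s,"s11",(300,150,420,260),5)
E
```

```text
clock: 15.2
tool_pos: [0.4148, -0.0306, 0.0538]
orientation: [-90.0, -0.1, 101.8]
force: [0.6, 0.4, 0.5]
opening: 0.0665
pos [ 0.4148 -0.0306  0.0538] rpy [-8.9970e+01 -8.0000e-02  1.0181e+02] shift cm [-0.13  0.33  0.03]
turn [-0.03 -0.19  0.08]
pos [ 0.4152 -0.0305  0.0544] rpy [-9.006e+01 -1.000e-01  1.018e+02] shift cm [-0.13  0.39  0.07]
turn [ 0.06 -0.2   0.1 ]
```

View pics/w11.png

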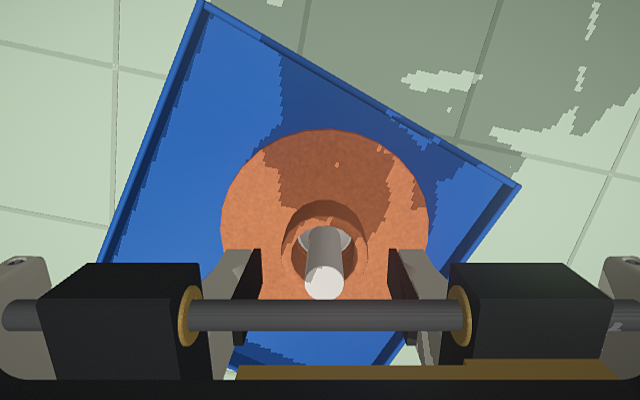

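View pics/s11.png

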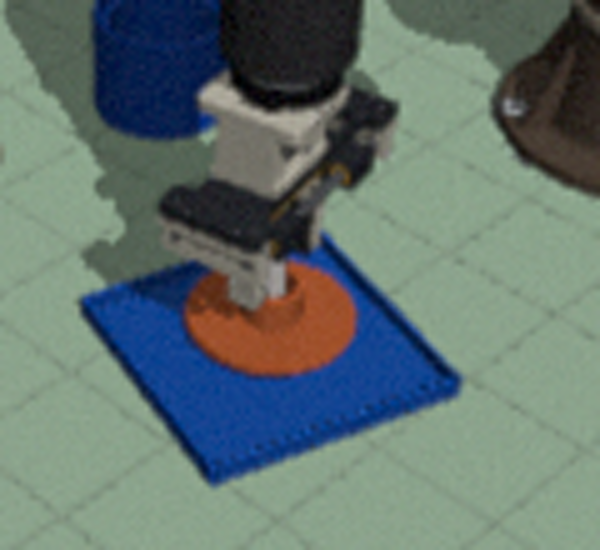

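Run:
```python
from tgt import *
s=shot("wrist"); save(s,"w11c",(270,220,380,300),6)
o=ctrl.get_obs();p=o["tool_pos"]
print(proj(s,[[p[0],p[1],.074]]), onplane(s,[[324,283]],.074),p)
```

```text
[[322.68361287 285.43898041]] [[ 0.41488092 -0.0319713   0.074     ]] [ 0.41520682 -0.03062996  0.05472533]
```

View pics/w11c.png

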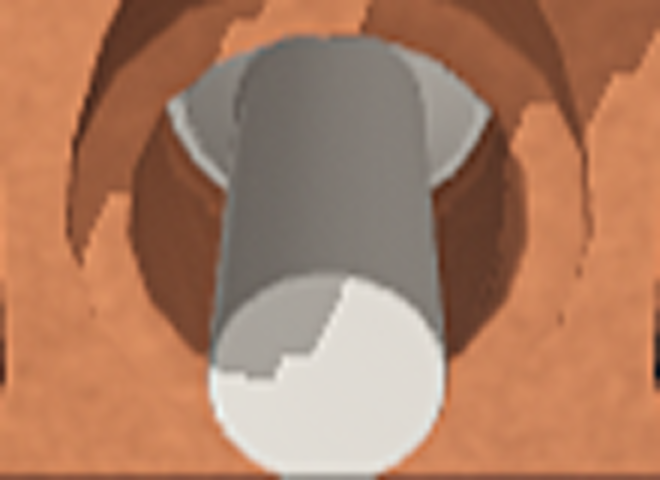

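```bash
python3 -m pendant '[[[-0.15,0.35,0.05,0,0,0,0.5],[0,0,0,0,0,0,0.2],[0,0,0,0,0,0,0],[0,0,0,0,0,0,0],[0,0,0,0,0,0,0],[0,0,0,0,0,0,0],[0,0,0,0,0,0,0],[0,0,0,0,0,0,0],[0,0,0,0,0,0,0],[0,0,0,0,0,0,0],[0,0,0,0,0,0,0],[0,0,0,0,0,0,0]]]'
python3 - <<'E'
from tgt import *
s=shot("wrist"); save(s,"w12")
E
```

```text
clock: 16.4
tool_pos: [0.4145, -0.0325, 0.0502]
orientation: [-90.0, -0.1, 101.8]
force: [3.1, 0.2, 0.8]
opening: 0.0173
```

View pics/w12.png

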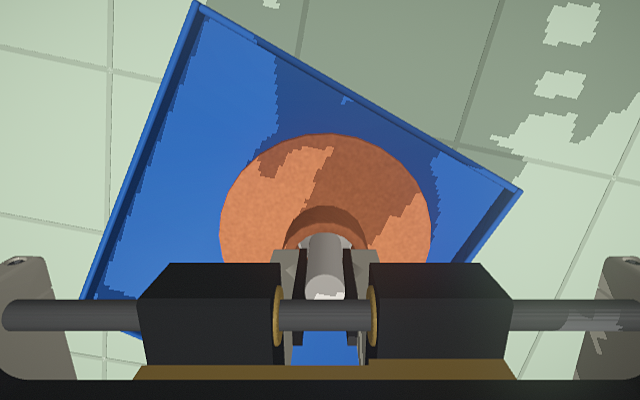

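```bash
python3 -m pendant '[[[0,-0.3,0,0,0,0,0],[0,-0.5,0,0,0,0,0],[0,-0.8,0,0,0,0,0],[0,-1.5,0,0,0,0,0],[0,-2,0,0,0,0,0],[0,-2.5,0,0,0,0,0],[0,-3,0,0,0,0,0],[0,-2.5,0,0,0,0,0],[0,-2,0,0,0,0,0],[0,-0.9,0,0,0,0,0],[0,0,0,0,0,0,0]]]'
python3 - <<'E'
from tgt import *
import pickle
s=shot("wrist"); save(s,"w13")
t=pickle.load(open("t9.pkl","rb")); print("jar top",onplane(t,[[397.9,216.6]],.092))
to([.464,-.371,.2])
s=shot("scene"); save(s,"s13",(300,100,420,260),4)
print(ctrl.get_obs()["opening"])
E
```

```text
clock: 17.37
tool_pos: [0.4146, -0.0327, 0.212]
orientation: [-90.2, -0.1, 101.7]
force: [0.2, 0.3, -3.9]
opening: 0.0171
jar top [[ 0.45778904 -0.36243475  0.092     ]]
pos [ 0.4138 -0.0328  0.2102] rpy [-90.06  -0.14 101.73] shift cm [-34.14   0.93   1.96]
0.017332466631576192
```

View pics/w13.png

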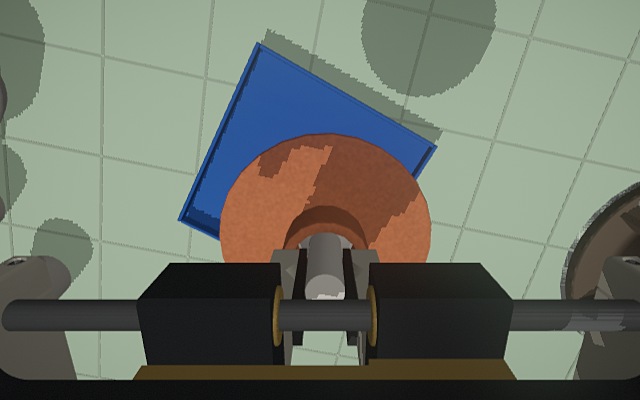

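View pics/s13.png

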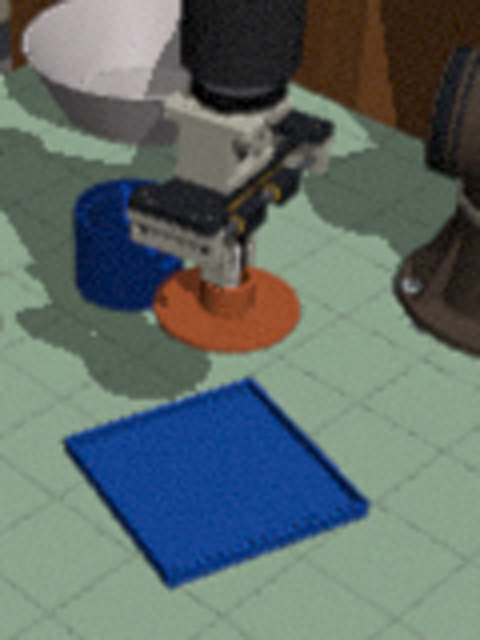

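```bash
python3 -m pendant '[[[-1.5,0,0.15,0,0,0,0],[-3,0,0.3,0,0,0,0],[-3.5,0,0.35,0,0,0,0],[-3.5,0,0.4,0,0,0,0],[-3.5,0,0.4,0,0,0,0],[-3.5,0,0.4,0,0,0,0],[-2,0,0.2,0,0,0,0],[-1,0,0.1,0,0,0,0],[0,0,0,0,0,0,0],[0,0,0,0,0,0,0],[0,0,0,0,0,0,0]]]'
python3 - <<'E'
from tgt import *
import pickle
to([.46,-.365,.2])
s=shot("wrist"); save(s,"w14")
pickle.dump(s,open("w14.pkl","wb"))
for d in sil(s,"jar"): print(d["confidence"],d["bbox"],onplane(s,cen(d["mask"]),.08))
print(ctrl.get_obs()["tool_pos"])
E
```

```text
clock: 18.38
tool_pos: [0.4347, -0.2473, 0.2086]
orientation: [-89.9, -0.2, 101.8]
force: [0.2, -0.8, -3.5]
opening: 0.0173
pos [ 0.4347 -0.2473  0.2086] rpy [-89.9   -0.17 101.75] shift cm [-12.05   0.82  -0.08]
0.83 [437.9, 98.6, 181.7, 147.0] [[ 0.27151875 -0.30343231  0.08      ]]
0.55 [238.0, 0.0, 164.1, 114.4] [[ 0.45873501 -0.35651562  0.08      ]]
[ 0.43514957 -0.24710699  0.20935552]
```

View pics/w14.png

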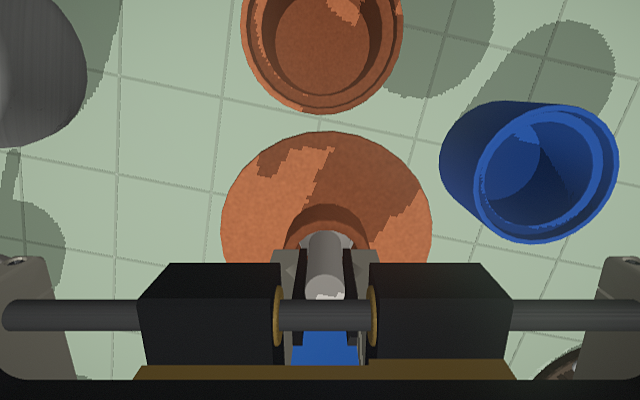

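```bash
cat > jarfit.py <<'E'
from tgt import *
import pickle
def fit(s,box,r,z,pts,p0,free=False):
    th=np.linspace(0,2*np.pi,721)
    def res(p):
        C=np.c_[p[0]+r*np.cos(th),p[1]+r*np.sin(th),np.full(th.size,z)]
        uv=proj(s,C); c=uv.mean(0)
        # radial residual vs ellipse by angle
        a=np.arctan2(*(uv-c).T[::-1]); rr=np.hypot(*(uv-c).T); o=np.argsort(a)
        b=np.arctan2(*(pts-c).T[::-1]); return np.hypot(*(pts-c).T)-np.interp(b,a[o],rr[o],period=2*np.pi)
    q=least_squares(res,p0,loss="soft_l1",f_scale=1); return q.x,np.sqrt(np.mean(res(q.x)**2)),res
E
python3 - <<'E'
from jarfit import *
s=pickle.load(open("w14.pkl","rb")); im=s["image"]
hsv=cv2.cvtColor(im,cv2.COLOR_RGB2HSV); m=((hsv[...,0]<15)|(hsv[...,0]>172))&(hsv[...,1]>90)
m[122:]=0; m[:,:200]=0;m[:,440:]=0
c,_=cv2.findContours(m.astype(np.uint8),cv2.RETR_EXTERNAL,cv2.CHAIN_APPROX_NONE); c=max(c,key=cv2.contourArea)[:,0].astype(float)
c=c[(c[:,1]>1)&(c[:,1]<119)]
print(len(c),c.min(0),c.max(0))
low=c[c[:,1]>5]
x,e,res=fit(s,None,.058,.092,low,[.46,-.365]); print(x,e); 
r=res(x); 
for k in range(0,len(low),25): print(low[k],r[k].round(2),end=' ')
save(s,"w14c",(230,0,420,125),4)
E
```

```text
288 [240.   2.] [402. 114.]
[ 0.46119129 -0.36848928] 0.8311436666470051
[242.   6.] -1.87 [241.  31.] -1.76 [246.  56.] -1.15 [258.  81.] 0.3 [282. 103.] 0.62 [307. 112.] 0.03 [332. 113.] 0.37 [357. 104.] -0.38 [381.  85.] -0.05 [396.  60.] -0.22 [402.  35.] -0.75 [401.  10.] -1.74
```

View pics/w14c.png

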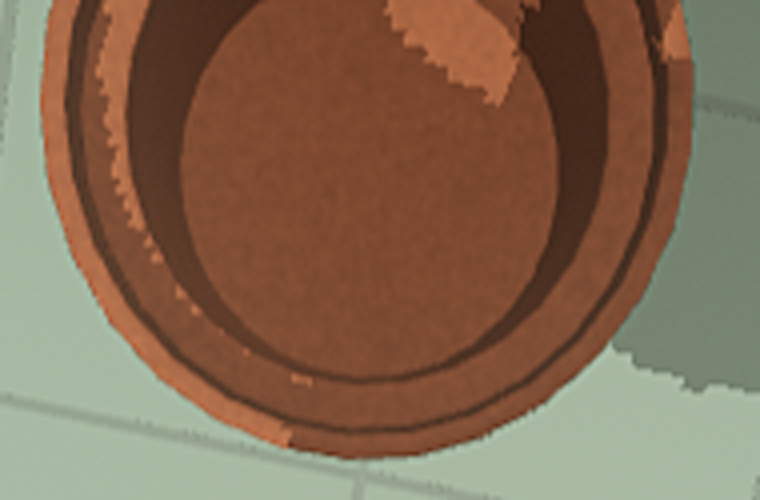

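Run:
```python
from jarfit import *
s=pickle.load(open("w14.pkl","rb")); im=s["image"]
hsv=cv2.cvtColor(im,cv2.COLOR_RGB2HSV); m=((hsv[...,0]<15)|(hsv[...,0]>172))&(hsv[...,1]>90)
m[122:]=0; m[:,:200]=0;m[:,440:]=0
c,_=cv2.findContours(m.astype(np.uint8),cv2.RETR_EXTERNAL,cv2.CHAIN_APPROX_NONE); c=max(c,key=cv2.contourArea)[:,0].astype(float)
c=c[(c[:,1]>5)&(c[:,1]<119)]
best=None
for z in np.arange(.08,.105,.002):
    x,e,res=fit(s,None,.058,z,c,[.46,-.365]); print(z.round(3),x.round(4),e.round(2))
# mouth: manual points from crop (inner rim edge, dark line outer side) 
mp=np.array([[66,110],[80,185],[120,260],[185,335],[250,385],[350,428],[440,420],[520,375],[590,310],[640,220],[664,130]])/4+[230,0]
x,e,_=fit(s,None,.053,.092,mp,[.46,-.365]); print("mouth",x,e)
save(s,"w14s",(260,220,400,330),5)
```

```text
0.08 [ 0.4611 -0.3672] 1.54
0.082 [ 0.4611 -0.3674] 1.18
0.084 [ 0.4611 -0.3676] 0.83
0.086 [ 0.4611 -0.3678] 0.51
0.088 [ 0.4611 -0.368 ] 0.34
0.09 [ 0.4611 -0.3683] 0.51
0.092 [ 0.4612 -0.3685] 0.83
0.094 [ 0.4612 -0.3687] 1.19
0.096 [ 0.4613 -0.3689] 1.56
0.098 [ 0.4613 -0.3692] 1.93
0.1 [ 0.4614 -0.3694] 2.31
0.102 [ 0.4614 -0.3696] 2.69
0.104 [ 0.4615 -0.3698] 3.07
mouth [ 0.46086672 -0.370041  ] 1.5833740801303342
```

View pics/w14s.png

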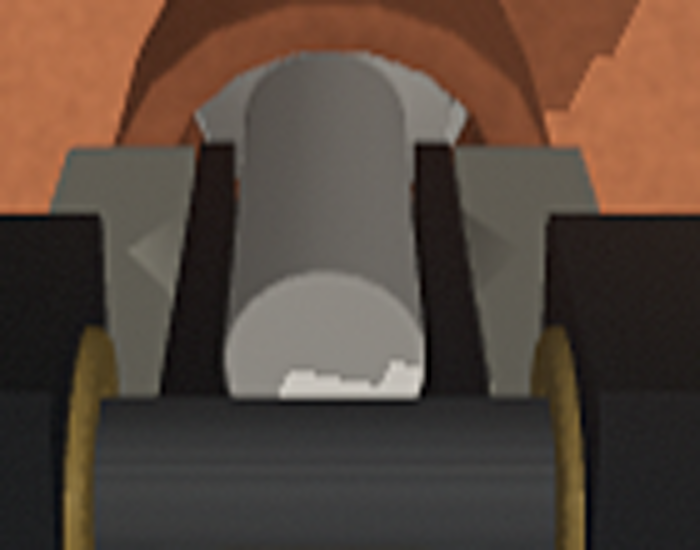

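Run:
```python
from jarfit import *
s=pickle.load(open("w14.pkl","rb"))
p=np.array([.43505,-.2472,.209])
for dz in (.0238,.0215,.026):
    q=onplane(s,[[325,291.5]],p[2]+dz)[0]; print(q, (R([-90,0,101.75]).T@(q-p)*1000).round(1))
q=onplane(s,[[325,291.5]],p[2]+.0238)[0]
st=q; d=np.array([.4611,-.3682])-st[:2]; print("disp jar-stem",d)
Rt=R([-90,0,101.75]); print((Rt.T@np.r_[d,0]*100).round(2))
```

```text
[ 0.43361924 -0.24756817  0.2328    ] [ -0.1 -23.8   1.5]
[ 0.43331864 -0.24615385  0.2305    ] [  1.4 -21.5   1.5]
[ 0.43390676 -0.248921    0.235     ] [ -1.5 -26.    1.5]
disp jar-stem [ 0.02748076 -0.12063183]
[-12.37   0.    -0.23]
```

```bash
python3 -m pendant '[[[-1.5,0,0,0,0,0,0],[-2.5,0,0,0,0,0,0],[-3,0,-0.1,0,0,0,0],[-2.5,0,-0.1,0,0,0,0],[-1.8,1,0,0,0,0,0],[-1.07,1.5,0,0,0,0,0],[0,2,0,0,0,0,0],[0,1,0,0,0,0,0],[0,0.5,0,0,0,0,0],[0,0,0,0,0,0,0],[0,0,0,0,0,0,0],[0,0,0,0,0,0,0]]]'
python3 - <<'E'
from tgt import *
for i in range(3):
    to([.4609,-.3682,.1282],R([-90,0,101.75])); s=shot("scene")
save(s,"s15",(230,110,350,220),6)
s=shot("wrist"); save(s,"w15")
print(ctrl.get_obs()["force"])
E
```

```text
clock: 19.48
tool_pos: [0.4633, -0.3686, 0.1508]
orientation: [-90.1, -0.0, 101.8]
force: [0.1, -0.5, -4.1]
opening: 0.0172
pos [ 0.4633 -0.3686  0.1508] rpy [-9.0090e+01 -2.0000e-02  1.0181e+02] shift cm [0.09 2.26 0.23]
turn [0.09 0.06 0.02]
pos [ 0.4633 -0.3686  0.1508] rpy [-9.010e+01 -2.000e-02  1.018e+02] shift cm [0.09 2.26 0.23]
turn [0.1  0.05 0.02]
pos [ 0.4631 -0.3687  0.1507] rpy [-9.0090e+01 -3.0000e-02  1.0178e+02] shift cm [0.09 2.25 0.21]
turn [0.09 0.03 0.03]
[-0.11202558 -0.57417866 -4.67107279]
```

View pics/s15.png

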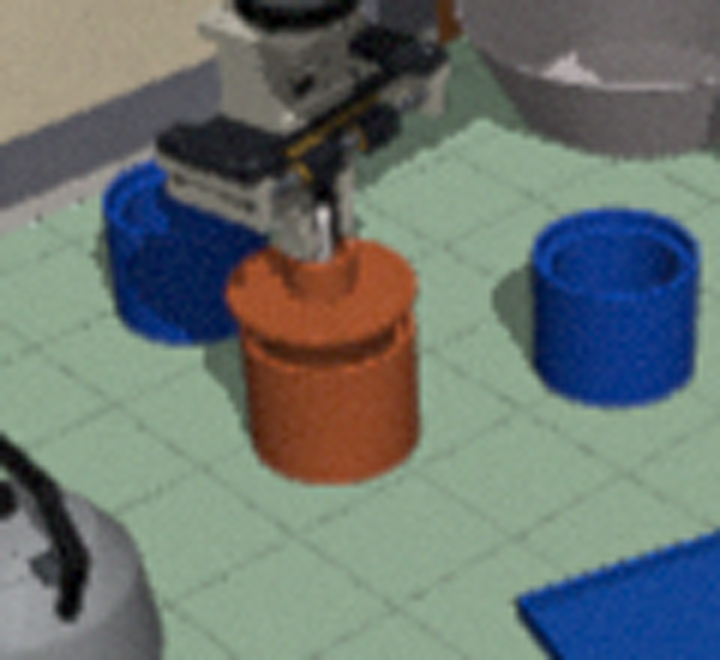

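View pics/w15.png

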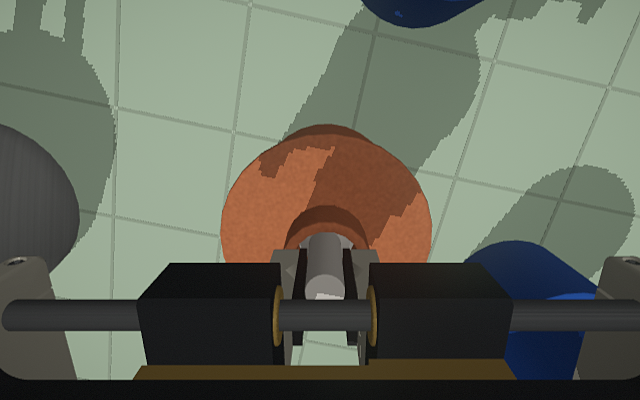

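Run:
```python
from tgt import *
s=shot("scene")
o=ctrl.get_obs(); print(o["tool_pos"])
for z in (0,.092,.1126,.122,.15,.175): print(z,((proj(s,[[.461,-.368,z]])-[230,110])*6).round(1))
# measure lid & jar silhouettes by color columns
im=s["image"]; hsv=cv2.cvtColor(im,cv2.COLOR_RGB2HSV); m=((hsv[...,0]<12)|(hsv[...,0]>172))&(hsv[...,1]>110)
for r in range(148,192,2):
    c=np.where(m[r,255:315])[0]+255
    if len(c): print(r,(r-110)*6,c.min(),c.max(),(c.min()+c.max())/2)
print(1000*np.diff(onplane(s,[[280,160],[290,160]],.1),axis=0), (onplane(s,[[285,160],[285,166]],.1)))
```

```text
[ 0.46270467 -0.36869508  0.15008   ]
0 [[336.7 428.7]]
0.092 [[327.7 315.3]]
0.1126 [[325.6 288.8]]
0.122 [[324.6 276.5]]
0.15 [[321.7 239.4]]
0.175 [[319.  205.4]]
150 240 286 292 289.0
152 252 273 295 284.0
154 264 270 297 283.5
156 276 269 298 283.5
158 288 268 298 283.0
160 300 268 298 283.0
162 312 269 298 283.5
164 324 270 298 284.0
166 336 270 298 284.0
168 348 271 298 284.5
170 360 271 298 284.5
172 372 271 298 284.5
174 384 272 298 285.0
176 396 271 298 284.5
178 408 272 298 285.0
180 420 272 298 285.0
182 432 272 298 285.0
184 444 273 298 285.5
186 456 274 296 285.0
188 468 276 293 284.5
190 480 282 286 284.0
[[-28.34396253  27.41805687   0.        ]] [[ 0.45569201 -0.37127343  0.1       ]
 [ 0.482394   -0.33852837  0.1       ]]
```

Run:
```python
from tgt import *
s=shot("wrist"); save(s,"w15c",(210,110,440,250),3.4)
im=s["image"]; hsv=cv2.cvtColor(im,cv2.COLOR_RGB2HSV); m=((hsv[...,0]<15)|(hsv[...,0]>172))&(hsv[...,1]>90)
for r in list(range(122,150,2))+list(range(150,260,10)):
    c=np.where(m[r,200:450])[0]+200
    if len(c): print(r,c.min(),c.max(),(c.min()+c.max())/2)
p=ctrl.get_obs()["tool_pos"]; print(p, proj(s,[[p[0],p[1],z] for z in (.174,.12,.092)]))
```

```text
124 321 330 325.5
126 309 341 325.0
128 304 348 326.0
130 299 353 326.0
132 295 357 326.0
134 291 360 325.5
136 287 363 325.0
138 285 365 325.0
140 283 369 326.0
142 280 371 325.5
144 277 374 325.5
146 274 379 326.5
148 271 382 326.5
150 267 385 326.0
160 254 399 326.5
170 243 408 325.5
180 236 416 326.0
190 230 421 325.5
200 226 426 326.0
210 223 428 325.5
220 221 430 325.5
230 221 431 326.0
240 221 430 325.5
250 223 429 326.0
[ 0.46261015 -0.36871516  0.14993923] [[322.55373123 291.22677222]
 [323.17762116 240.57251206]
 [323.39257215 223.12042184]]
```

View pics/w15c.png

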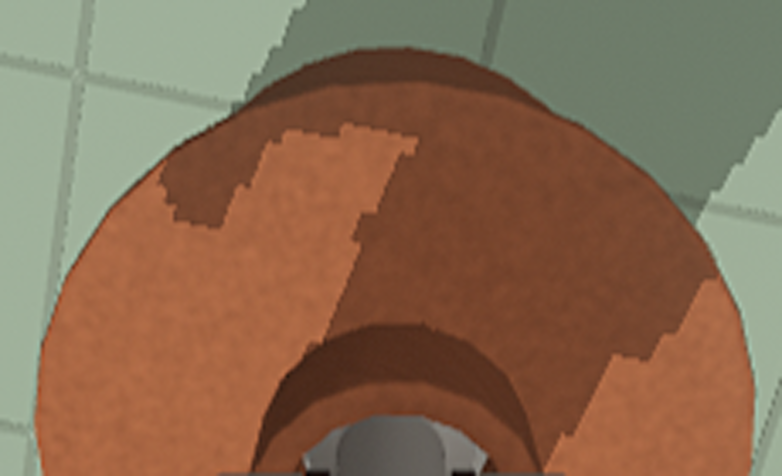

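Run:
```python
from tgt import *
s=shot("wrist")
o=ctrl.get_obs(); p=o["tool_pos"]; Rt=R(o["orientation"])
for z in (.088,.090,.092):
    q=onplane(s,[[325.6,123.5]],z)[0]; print(z,(Rt.T@(q-p)*1000).round(1), "center x off", ((Rt.T@(q-p))[0]+.058)*1000)
for dz in (.0238,.0218): 
    q=onplane(s,[[325,291.5]],p[2]+dz)[0]; print((Rt.T@(q-p)*1000).round(1))
```

```text
0.088 [-64.   61.7   1.5] center x off -5.9651394535555
0.09 [-64.1  59.7   1.5] center x off -6.148440124364433
0.092 [-64.3  57.7   1.5] center x off -6.331740795173311
[  0.3 -23.8   1.1]
[  1.6 -21.8   1.1]
```

Run:
```python
from tgt import *
s=shot("wrist")
o=ctrl.get_obs(); p=o["tool_pos"]; Rt=R(o["orientation"])
for z in (-.004,0,.004):
    q=onplane(s,[[325.6,123.5]],z)[0]; v=Rt.T@(q-p); print(z,(v*1000).round(1), "center x off", (v[0]+.058)*1000)
```

```text
-0.004 [-55.5 153.6   1.7] center x off 2.5041205726535827
0 [-55.9 149.6   1.7] center x off 2.137257694298518
0.004 [-56.2 145.6   1.7] center x off 1.7703948159435017
```

```bash
python3 -m pendant '[[[0.1,0.3,0.05,0,0,0,0],[0.05,0.4,0,0,0,0,0],[0,0.3,0,0,0,0,0],[0,0,0,0,0,0,0],[0,0,0,0,0,0,0]]]'
python3 -m pendant '[[[0,0.25,0,0,0,0,0],[0,0,0,0,0,0,0]]]'
python3 -m pendant '[[[0,0.25,0,0,0,0,0],[0,0,0,0,0,0,0]]]'
```

```text
clock: 20.3
tool_pos: [0.4614, -0.3672, 0.139]
orientation: [-90.0, -0.1, 101.7]
force: [0.9, -0.2, -5.1]
opening: 0.0168
clock: 20.47
tool_pos: [0.4616, -0.3672, 0.1365]
orientation: [-90.0, -0.1, 101.7]
force: [-0.3, -0.2, -4.4]
opening: 0.0172
clock: 20.63
tool_pos: [0.4615, -0.3672, 0.134]
orientation: [-90.0, -0.1, 101.7]
force: [-0.1, 0.2, -4.9]
opening: 0.0172
```

```bash
python3 -m pendant '[[[0,0.2,0,0,0,0,0],[0,0.1,0,0,0,0,0],[0,0,0,0,0,0,0]]]'
python3 -m pendant '[[[0,0.1,0,0,0,0,0],[0,0,0,0,0,0,0]]]'
python3 -m pendant '[[[0,0.1,0,0,0,0,0],[0,0,0,0,0,0,0]]]'
```

```text
clock: 20.88
tool_pos: [0.4615, -0.3672, 0.1311]
orientation: [-90.0, -0.1, 101.7]
force: [-0.3, 0.4, -4.3]
opening: 0.0173
clock: 21.05
tool_pos: [0.4617, -0.3673, 0.1303]
orientation: [-90.0, -0.1, 101.7]
force: [-0.6, -1.4, -5.1]
opening: 0.0175
clock: 21.22
tool_pos: [0.4619, -0.3675, 0.1297]
orientation: [-90.0, -0.1, 101.8]
force: [0.3, -0.7, -2.1]
opening: 0.0173
```

```bash
python3 -m pendant '[[[0,0.1,0,0,0,0,0],[0,0,0,0,0,0,0]]]'
python3 -m pendant '[[[0,0.05,0,0,0,0,0],[0,0,0,0,0,0,0]]]'
python3 - <<'E'
from tgt import *
s=shot("wrist"); save(s,"w16")
s=shot("scene"); save(s,"s16",(230,110,350,220),6)
E
```

```text
clock: 21.38
tool_pos: [0.4618, -0.3674, 0.1286]
orientation: [-90.0, -0.1, 101.7]
force: [0.5, 0.1, -1.6]
opening: 0.0172
clock: 21.55
tool_pos: [0.4618, -0.3674, 0.1283]
orientation: [-90.0, -0.1, 101.8]
force: [-1.0, 0.3, -0.1]
opening: 0.0174
```

View pics/s16.png

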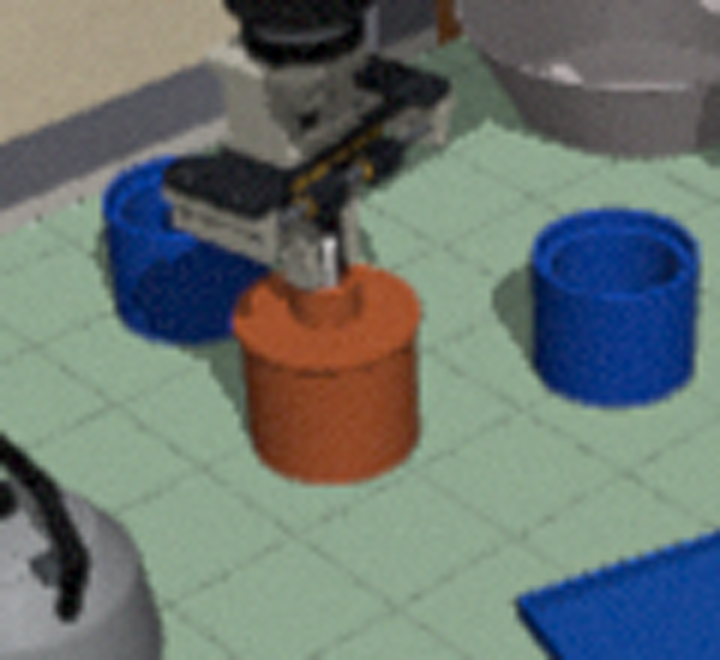

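View pics/w16.png

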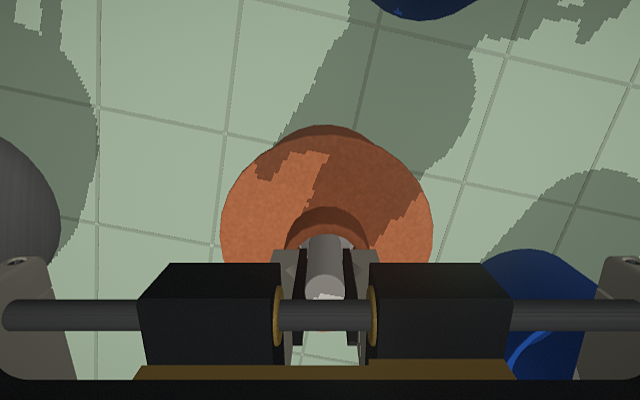

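```bash
python3 -m pendant '[[[0,0.05,0,0,0,0,0],[0,0,0,0,0,0,0]]]'
python3 -m pendant '[[[0,0.05,0,0,0,0,0],[0,0,0,0,0,0,0],[0,0,0,0,0,0,0]]]'
```

```text
clock: 21.82
tool_pos: [0.4618, -0.3674, 0.1282]
orientation: [-90.0, -0.1, 101.8]
force: [-1.8, 1.7, 5.7]
opening: 0.0172
clock: 22.07
tool_pos: [0.4618, -0.3674, 0.1282]
orientation: [-90.0, -0.0, 101.8]
force: [-2.8, 4.2, 8.6]
opening: 0.0173
```

```bash
python3 -m pendant '[[[0,-0.1,0,0,0,0,0],[0,0,0,0,0,0,0.15],[0,0,0,0,0,0,0.3],[0,0,0,0,0,0,0.6],[0,0,0,0,0,0,0.85],[0,0,0,0,0,0,0.85],[0,0,0,0,0,0,0.85],[0,0,0,0,0,0,0.85],[0,0,0,0,0,0,0.85],[0,0,0,0,0,0,0.85],[0,0,0,0,0,0,0.85],[0,0,0,0,0,0,0.85]]]'
python3 - <<'E'
from tgt import *
o=ctrl.get_obs(); print(o["tool_pos"],o["opening"])
s=shot("wrist"); save(s,"w17")
s=shot("scene"); save(s,"s17",(230,110,350,220),6)
E
```

```text
clock: 23.07
tool_pos: [0.4613, -0.3672, 0.1276]
orientation: [-90.0, -0.1, 101.7]
force: [-0.1, -0.6, -0.9]
opening: 0.0735
[ 0.46130458 -0.36717836  0.12759371] 0.07345912235388785
```

View pics/s17.png

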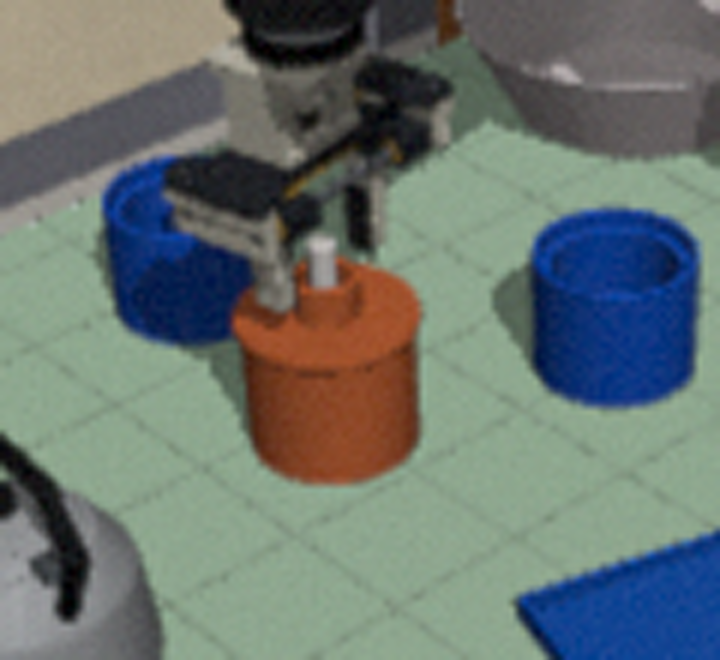

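View pics/w17.png

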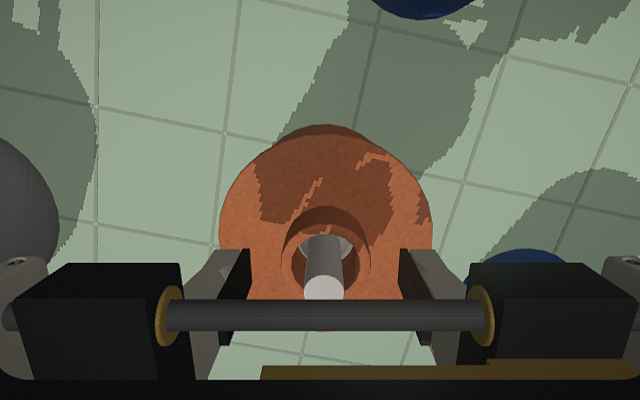

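Run:
```python
from jarfit import *
s=shot("wrist"); im=s["image"]
hsv=cv2.cvtColor(im,cv2.COLOR_RGB2HSV); m=((hsv[...,0]<15)|(hsv[...,0]>172))&(hsv[...,1]>90)
pts=[]
for r in range(165,246,3):
    c=np.where(m[r,200:460])[0]+200; pts+= [[c.min()-.5,r],[c.max()+.5,r]]
pts=np.array(pts,float); o=ctrl.get_obs(); p=o["tool_pos"]; Rt=R(o["orientation"])
for z in (.094,.096,.098,.1):
    x,e,_=fit(s,None,.062,z,pts,[.461,-.367]); print(z,x,e, (Rt.T@(np.r_[x,p[2]]-p)*1000).round(1))
st=onplane(s,[[324.5,287.5]],.152)[0]; print(st,(Rt.T@(st-p)*1000).round(1))
```

```text
0.094 [ 0.46005343 -0.36777395] 1.1680129237981092 [-0.2 -0.   1.6]
0.096 [ 0.45998349 -0.36742274] 0.6031108510058745 [0.2 0.  1.6]
0.098 [ 0.45991124 -0.36705179] 0.3575296624356143 [0.5 0.  1.5]
0.1 [ 0.45983186 -0.36668141] 0.7824444710548751 [0.9 0.  1.6]
[ 0.4609699  -0.36947582  0.152     ] [ -2.  -24.2   1. ]
```

```bash
python3 -m pendant '[[[0.05,0.6,0.03,0,0,0,0.85],[0,0.8,0,0,0,0,0.85],[0,0.6,0,0,0,0,0.85],[0,0.3,0,0,0,0,0.85],[0,0,0,0,0,0,0.85],[0,0,0,0,0,0,0.85]]]'
python3 - <<'E'
from tgt import *
o=ctrl.get_obs(); print(o["tool_pos"],o["opening"],o["force"])
E
```

```text
clock: 23.72
tool_pos: [0.4611, -0.3668, 0.1045]
orientation: [-90.0, -0.1, 101.7]
force: [0.6, 0.4, 0.2]
opening: 0.0746
[ 0.46108801 -0.36681449  0.10453968] 0.0746250785266629 [0.61587076 0.35782389 0.17820785]
```

```bash
python3 -m pendant '[[[0,0,0,0,0,0,0.6],[0,0,0,0,0,0,0.5],[0,0,0,0,0,0,0.4],[0,0,0,0,0,0,0.3],[0,0,0,0,0,0,0],[0,0,0,0,0,0,0],[0,0,0,0,0,0,0],[0,0,0,0,0,0,0],[0,0,0,0,0,0,0],[0,0,0,0,0,0,0],[0,0,0,0,0,0,0]]]'
python3 - <<'E'
from tgt import *
s=shot("wrist"); save(s,"w18")
s=shot("scene"); save(s,"s18",(230,110,350,220),6)
E
```

```text
clock: 24.63
tool_pos: [0.4613, -0.3668, 0.1051]
orientation: [-90.0, -0.1, 101.7]
force: [-0.8, 0.5, 3.0]
opening: 0.0456
```

View pics/s18.png

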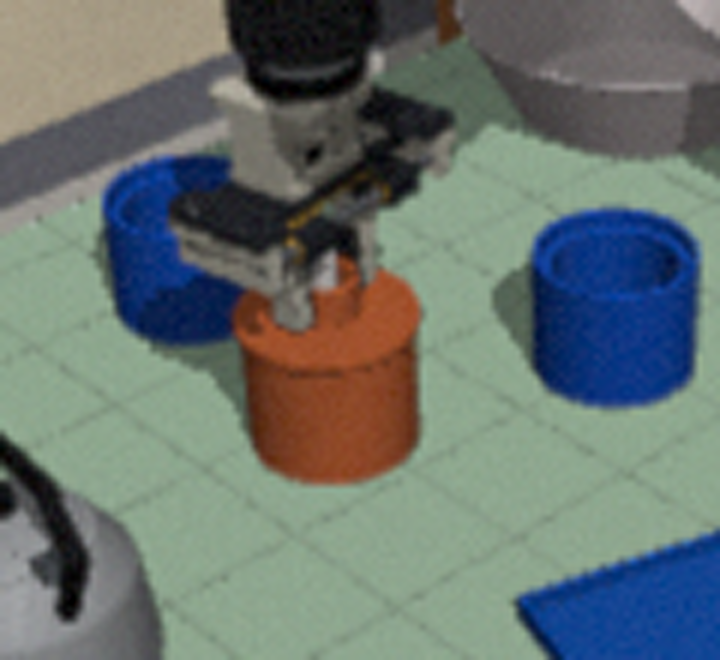

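View pics/w18.png

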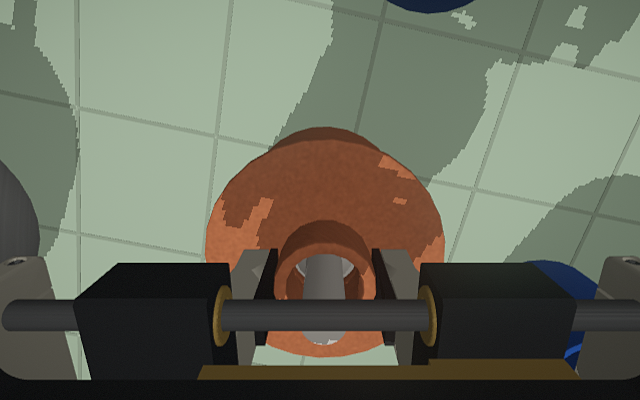

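```bash
python3 -m pendant '[[[0,-0.15,0,0,0,0,0],[0,-0.3,0,0,0,0,0],[0,-0.4,0,0,0,0,0],[0,-0.6,0,0,0,0,0],[0,-0.8,0,0,0,0,0],[0,0,0,0,0,0,0]]]'
python3 - <<'E'
from tgt import *
s=shot("wrist"); save(s,"w19")
s=shot("scene"); save(s,"s19",(230,110,350,220),6)
E
```

```text
clock: 25.23
tool_pos: [0.4622, -0.3674, 0.1295]
orientation: [-90.1, 0.0, 101.8]
force: [0.4, -0.1, -2.5]
opening: 0.0458
```

View pics/s19.png

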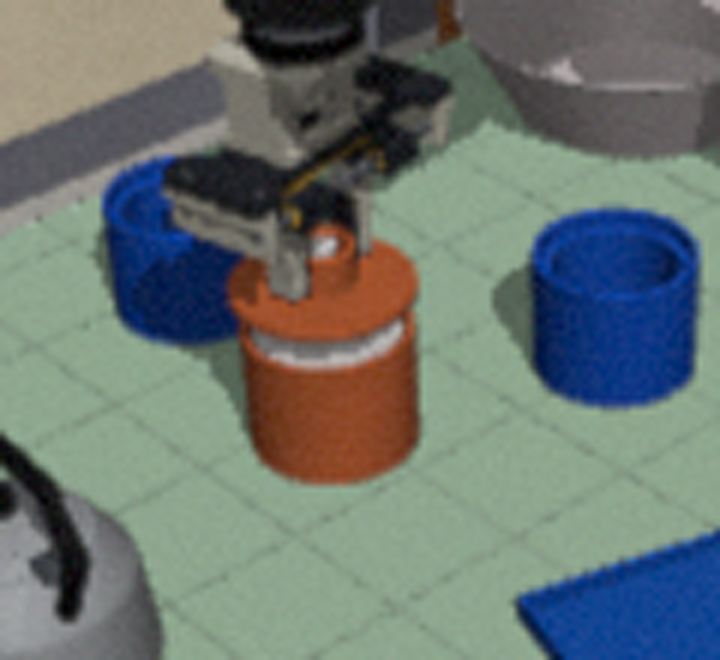

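View pics/w19.png

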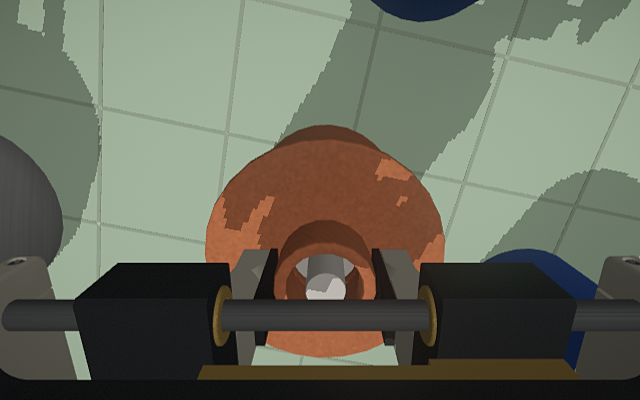

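```bash
python3 -m pendant '[[[0,-0.8,0,0,0,0,0],[0,-1,0,0,0,0,0],[0,-1.2,0,0,0,0,0],[0,-1.2,0,0,0,0,0],[0,-1.2,0,0,0,0,0],[0,-1,0,0,0,0,0],[0,-0.6,0,0,0,0,0],[0,-0.3,0,0,0,0,0],[0,0,0,0,0,0,0],[0,0,0,0,0,0,0],[0,0,0,0,0,0,0]]]'
python3 - <<'E'
from tgt import *
s=shot("wrist"); save(s,"w20")
s=shot("scene"); save(s,"s20"); save(s,"s20c",(230,90,350,220),5)
s=shot("top"); save(s,"t20",(60,90,480,310),1.9)
print(ctrl.get_obs()["tool_pos"])
E
```

```text
clock: 26.25
tool_pos: [0.4609, -0.3668, 0.1997]
orientation: [-89.9, -0.1, 101.7]
force: [0.4, 0.6, -2.5]
opening: 0.0457
[ 0.46102952 -0.36686187  0.19979101]
```

View pics/s20.png

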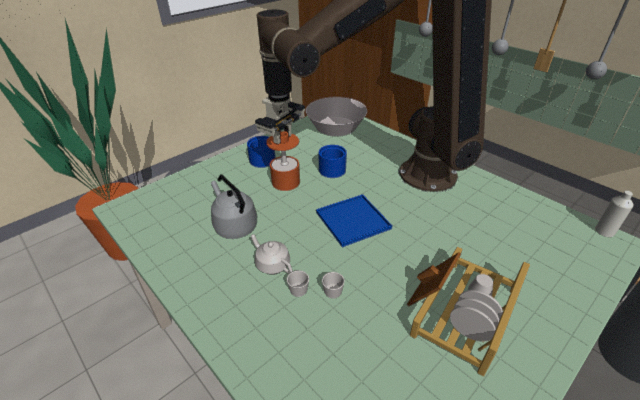

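View pics/s20c.png

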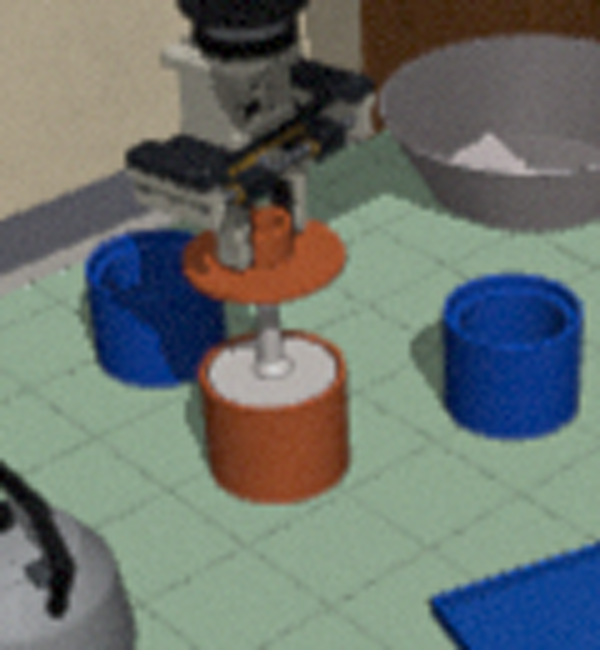

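View pics/w20.png

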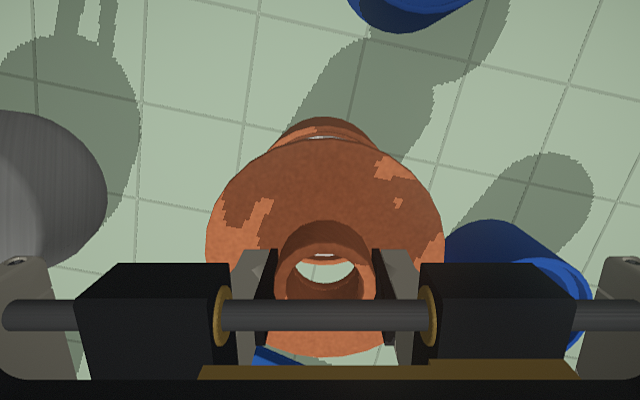

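View pics/t20.png

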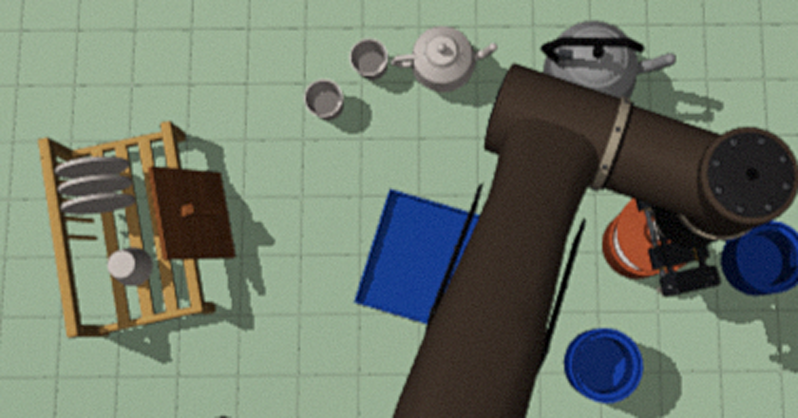

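```bash
python3 -c "
from plant import ctrl
print(ctrl.close_job())"
```

```text
the job is handed in; nothing more can be done
None
```

The job is done and handed in at 26.3 s of the 62 s allowed. The interface reports no verdict.

- **Board:** I took it off the jar by its bar handle and leaned it on the rack's front rail at about 62° (1.08 rad). Its lower edge is on the counter and the handle faces away from the rack. I felt contact with both counter and rail before letting go, and the last scene and top pictures show it still leaning there.
- **Lids:** I lifted the nested pair by the stem and lowered them into the jar. The force rose at a tool height of 0.128 m, which is where the inner lid should reach its ledge. I let go of the stem, gripped the collar (45.7 mm opening, 46 mm expected) and lifted the outer lid about 95 mm straight up.
- **Last checks:** The pictures show the inner lid level and centred in the jar, with its stem clear below the raised outer lid. The outer lid is held level above the jar, with a wrist force of about 2.5 N. I never touched the kettle, teapot or cups, and they look unmoved.
- **Disagreements:**
  - The scene camera put things about 8–10 mm from where the top and wrist cameras did, so I did not use it for positions.
  - The wrist camera placed the rail about 6 mm further back than the top camera did. I aimed a little short of the wrist camera's value and settled the position by contact.
  - Estimates of the jar's centre differed by 1–2 mm. I split the difference, and the inner lid went into the mouth without resistance.

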